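# Fit the ink cartridge and code the jar lid

## Robot

A 6-joint arm with a two-finger parallel gripper is mounted at the origin on the work surface. World frame = base frame: x ahead of the robot, y to its left, z up, the work surface at z = 0. Lengths are in m, angles in rad, forces in N, time in s.
With the tool pointing down it reaches from about 0.3 to 1 m from the base axis. Payload 5.1 kg.
Tool frame: the origin (TCP) lies midway between the tips of the shut fingers; the grasp point (between the pads) lies 19 mm behind it; z points along the fingers, y is the direction in which the jaws open and shut (so a half turn about z gives the same grasp; the last joint's range is limited). The gripper opens to 95 mm and grips with 3 to 60 N. Pads are 20 mm wide; open, the fingers measure 119 mm over their backs; the gripper's body (75 mm by 180 mm) begins 59 mm behind the grasp point.
Start: joints at [-1.366, 0.124, 1.65, -0, 1.367, -0.083], TCP at [0.184, -0.623, 0.215] pointing down, gripper open.
Joint ranges: [-2.61, 2.61], [-1.02, 2.33], [0.03, 2.71], [-1.35, 4.49], [0.32, 2.68], [-2.91, 2.91]. Speed limits (rad/s): [2.57, 2.57, 3.14, 3.14, 3.14, 3.14].

## Interface

Orientations are given as a unit quaternion [x, y, z, w].
In Python, from station import * gives the robot as it stands. The module is installed in compiled form; this text tells all that it offers.
- The arm moves only by the tool drive_tool, never from a script. Its argument "deltas" is a list of rows, each an object with "offset": the shift along the world's x, y, z normalised to -1 to 1, where 1 is 10 cm, a list of three; "delta_rot": the turn, a rotation vector about the world's x, y, z normalised to -1 to 1, where 1 is pi rad, a list of three; "fingers": the closure, from 0 (fully open) to 1 (shut). A call has exactly 5 rows; each row shifts and turns the commanded pose from where the row before left it; what a row does not reach is not made up. A row lasts 1/8 s, in which the tool goes at most 62.5 mm and 10.7 degrees, less where a joint would pass 70% of its speed; a pose out of reach is approached as far as the arm can. A call with a number of a shift or a turn outside -1 to 1 is refused whole. A call with a gripper value outside its range is refused whole. The fingers move at their own pace and stop on an object; the grip force is fixed at half the most. Time passes only in rows, so rows that do not move let the fingers close, or fill a call up. It gives the time, the measured TCP pose, the force and the opening at its end, in the units of the state.
- get_obs(): the state, without advancing time (a new reading comes with each control period).
- camera(name): name is "scene" or "top" or "wrist"; returns the picture (400x640x3 uint8, red, green, blue); there is no depth.
- calibration(name): a dict with "intrinsics" (3x3 intrinsics, pixels), "pose" (4x4, takes a point from camera to world coordinates). Camera axes: x right, y down, z forward; pixel columns grow to the right and rows downward; lengths in m; the calibration is good to about 2 mm. A picture is of the moment at which its call begins: read the wrist's pose just before it. calibration takes no time and is no camera call; for the wrist camera it gives the pose at the moment of the call.
- hand_in(): hands the job in, once; it reports no verdict.
The state is a dict: "time_s": time; "qpos": joint angles; "qd": joint speeds; "joint_efforts": joint torques, N m; "eef_pos": TCP position; "orientation": TCP orientation; "wrist_force": force on the tool from outside, world axes, zero at the start; "wrist_torque": the same for the moment, N m; "grip_width": finger opening in m.
Only numpy, scipy, OpenCV 4.12 (cv2) and the standard library are available. Lean on these libraries where they do the work, as an engineer would, in place of code of your own. Each camera call takes 0.05 s, during which the arm holds its last target.

## Task

Fit the ink cartridge from its dock upright into the cradle of the jar coder's carriage, its copper contact face towards the guide rods, and swing the hinged clamp fully shut over it so that it is pressed home. Then draw the carriage by its upright handle all the way to the far end stop and let go there, so that it snaps back home by itself (it prints on the free return). Leave the jar standing in its nest and do not disturb the other things on the bench.

Things in the scene. Friction and masses are not known exactly. Their poses are not given: they have to be found in the camera images.
- coder: Jar-lid coder, fixed to the bench. Origin: in the middle of its work area, at bench height. Base plate 160 (x) x 260 (y) x 12 mm. Its +x axis points to its rear: two steel guide rods run there along its y (x = 52 mm) between end brackets at y = -105 and +105 mm, 168 mm high. A honey jar stands in the V-nest at x = y = 0; the carriage on the rods passes 5 mm above its lid.
- stroke (a joint): Travel of the spring-return carriage along the coder's +y axis: 0 m = home (the spring holds it there), 0.100 m = far end stop. The pull is 3 N at home, 8 N at the end; let go there, it flies home in under a second. The cradle's centre is at y = -50 mm in the coder's frame at home, +50 mm at the end.
- cradle_seat (a point): Where the cartridge's centre (half-way up) lies when pressed home: 150 mm above the bench; axes as the coder's; moves with the carriage. The cradle is an open pocket 45 (x) x 28 (y) mm inside, floor 33 mm below this point, flared walls ending at its height. A sprung seat holds the unclamped cartridge 6 mm proud. From x = +30 mm on, the carriage rises to 168 mm, hinge lugs to 198 mm.
- cartridge_mid (a point): Centre (half-way up) of the black ink cartridge: 40 (x) x 24 (y) x 64 mm tall, about 70 g; the top 10 mm are 36 mm long in x. The copper contact plate is low on its +x face. It stands upright in the dock; grip it across its 24 mm width near the top. At the start its +x axis is within 0.9 rad of the coder's.
- cartridge_contacts (a point): Centre of the copper contact plate on the cartridge's +x face, 20 mm from the cartridge's mid-line and 14 mm below its centre.
- dock: Grey parking dock of the cartridge, fixed to the bench: foot 78 x 62 mm, rim 62 (x) x 46 (y) mm and 14 mm high, floor 5 mm above the bench. Left or right of the coder.
- clamp (a joint): Angle of the hinged clamp on the carriage: 0 rad = shut (level over the cradle), grows as it swings up and back to the coder's rear; 2.1 to 2.4 at the start, leaning back past upright (1.57). The hinge is stiff (0.2 N m) and stays where it is left; shutting it over the cartridge takes about 5 N on the bar.
- clamp_hinge (a point): Pivot of the clamp, axis along the coder's y; 36 mm behind and 40 mm above cradle_seat. The point's axes turn with the clamp; when shut they are the coder's. The clamp is a steel plate 20 mm wide and 5 mm thick, 70 mm long from the pivot (along the point's -x), with a rubber foot under its middle.
- clamp_bar (a point): Centre of the thumb bar at the clamp's free end: 8 mm thick round bar, 32 mm long along the coder's y; 70 mm from the pivot. When the clamp is shut it lies 34 mm in front of cradle_seat (to the coder's -x), 191 mm above the bench.
- carriage: The carriage, with the cradle, the clamp and the pull handle. Origin under cradle_seat at bench height, axes as the coder's. An aluminium arm (top 126 mm above the bench) reaches forward from the cradle and carries the black upright post of the pull handle.
- handle_grip (a point): On the axis of the upright post of the pull handle, 22 mm below its top; post 18 mm in diameter, 126 to 186 mm above the bench; 92 mm in front of cradle_seat (to the coder's -x).
- nest_jar (a point): Centre (half-way up) of the honey jar in the coder's nest: 68 mm in diameter, 95 mm tall, 360 g. Not to be moved.
- jar_a_mid (a point): Centre of a bystander: honey jar 68 mm in diameter, 95 mm tall.
- jar_b_mid (a point): Centre of a bystander: dark honey jar 68 mm in diameter, 95 mm tall.
- jar_c: Bystander: small sample jar, 48 mm in diameter, 55 mm tall; origin under its centre.
- carton: Bystander: small cardboard carton 55 x 45 x 85 mm tall; origin under its centre.
- tape_roll: Bystander: roll of tape lying flat, 90 mm in diameter, 50 mm high; origin under its centre. Left or right of the coder, opposite the dock.
- lid_a: Bystander: loose jar lid, 68 mm in diameter, 12 mm high; origin under its centre.
- scraper: Bystander: spatula with a wooden handle, 200 mm long, lying flat along its x; origin at its middle.
Mind the look-alikes: they are no part of the job. There is more than one size of the part that bears cartridge_mid; the job needs the smallest. What is shaped like the part that bears nest_jar but purple is not meant.

How it is judged:
On the way, in this order (a step that is already met when the one before it is completed fails the run):
1. the cartridge stands upright in the cradle, copper contacts towards the guide rods, let go, the clamp still open (horizontal distance between cartridge_mid and cradle_seat below 0.006 m and z of cartridge_mid in the frame of cradle_seat below 0.01 m and angle between cartridge_mid's own z axis and vertical below 0.2 rad and x of cartridge_contacts in the frame of cradle_seat above 0.012 m and contact force between the fingers and cartridge below 0.05 N and value of joint clamp above 1 rad), for 0.2 s.
2. the clamp is shut and the cartridge pressed home (value of joint clamp below 0.06 rad and horizontal distance between cartridge_mid and cradle_seat below 0.006 m and z of cartridge_mid in the frame of cradle_seat below 0.0025 m), for 0.2 s.
3. the carriage is drawn to its far end stop (value of joint stroke above 0.095 m), for 0.05 s.
4. let go there, the carriage flies back with no finger on the handle (value of joint stroke above 0.05 m and velocity of joint stroke below -0.1 m/s and contact force between the fingers and carriage below 0.05 N), for 0.03 s.
At the end, for the whole second after the job is handed in: The carriage is back home (within 4 mm) with the cartridge in its cradle (centre within 6 mm sideways and 2.5 mm in height of its home position, contacts towards the rods) and the clamp shut (within 0.06 rad); the jar stands upright in its nest within 12 mm of where it was (all of step 2 and value of joint stroke below 0.004 m and x of cartridge_contacts in the frame of cradle_seat above 0.012 m and distance of nest_jar from where it was at the start of the episode below 0.012 m and angle between nest_jar's own z axis and vertical below 0.1 rad); the robot touches nothing.
It fails at once if a bystander is moved by more than 30 mm, or the jar in the nest by more than 12 mm (distance of nest_jar from where it was at the start of the episode above 0.012 m or distance of any of jar_a_mid, jar_b_mid, jar_c, carton, lid_a, scraper, tape_roll from where it was at the start of the episode above 0.03 m).
It also fails if it takes over 72 s, if anything falls off the work surface, if the arm or the gripper's body presses on something with over 40 N, if the wrist force passes 120 N, or if a joint passes its speed limit or range.

## Working session

There is one attempt and no reset: what is moved stays moved. The work goes in short steps, Python scripts to look and compute and a tool call to move; the robot and the scene stay as the last step left them, time stands still between calls to the robot, and variables do not carry over. Pictures are saved under pics/ and viewed, and the job is handed in when it is done.

Besides the shell and the picture viewer there is one more tool, called after "Call:" as name(argument=value, ...) on one line, values as JSON. drive_tool: Moves the arm, as the interface text tells. Its arguments: {"type":"object","properties":{"deltas":{"type":"array"}},"required":["deltas"]}

```bash
mkdir -p pics; python3 - <<'E'
from station import *
import cv2, numpy as np
o=get_obs(); print(o)
for n in ("scene","top","wrist"):
    c=calibration(n); print(n,c["intrinsics"],np.round(c["pose"],4).tolist())
    im=camera(n); cv2.imwrite(f"pics/{n}0.png",im[:,:,::-1])
E
```

```text
{'time_s': 0.0, 'qpos': array([-1.36557704e+00,  1.24487912e-01,  1.65165007e+00, -1.43096559e-05,
        1.36748689e+00, -8.26206629e-02]), 'qd': array([-1.84054472e-03, -1.65839839e-04, -3.59419386e-04,  6.81528289e-04,
        2.41750499e-04,  8.84117375e-06]), 'joint_efforts': array([-8.40929933e-04, -4.17604959e+01, -3.59935641e+01,  7.73177692e-02,
        4.91407514e-02, -1.57988779e-04]), 'eef_pos': array([ 0.18434939, -0.62265189,  0.21341232]), 'orientation': array([ 9.89660665e-01,  1.43425017e-01, -6.92405026e-05, -1.01376948e-03]), 'wrist_force': array([-0.68026991,  1.17909732, -0.60987071]), 'wrist_torque': array([ 0.0131371 , -0.03566429,  0.02687816]), 'grip_width': 0.09518692018820485}
scene [[405.55104828   0.         321.58146242]
 [  0.         405.55104828 201.34267057]
 [  0.           0.           1.        ]] [[-0.8259, 0.4862, -0.2856, 0.8677], [0.5639, 0.7091, -0.4233, 0.5296], [-0.0033, -0.5106, -0.8598, 1.2297], [0.0, 0.0, 0.0, 1.0]]
top [[497.44563936   0.         325.8466128 ]
 [  0.         497.44563936 196.31353376]
 [  0.           0.           1.        ]] [[-0.0121, -0.9841, 0.1775, 0.2798], [-0.9999, 0.0121, -0.0011, -0.0128], [-0.0011, -0.1775, -0.9841, 1.525], [0.0, 0.0, 0.0, 1.0]]
wrist [[336.03281962   0.         329.37691004]
 [  0.         336.03281962 204.12050381]
 [  0.           0.           1.        ]] [[0.2835, -0.9195, -0.2722, 0.2614], [-0.959, -0.2726, -0.0779, -0.6007], [-0.0025, 0.2831, -0.9591, 0.3838], [0.0, 0.0, 0.0, 1.0]]
```

View pics/scene0.png

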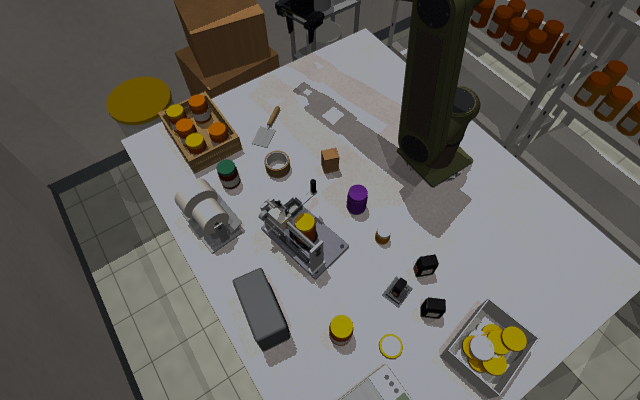

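View pics/top0.png

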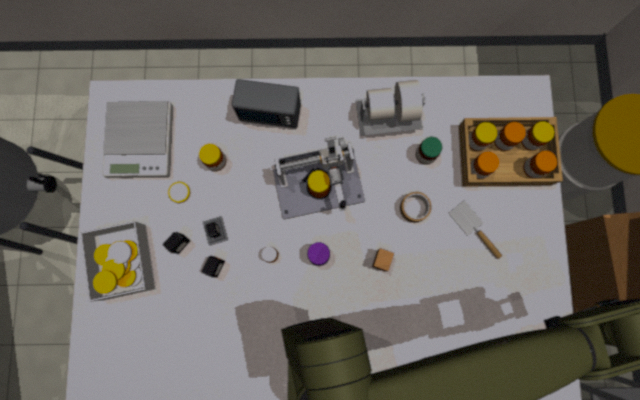

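View pics/wrist0.png

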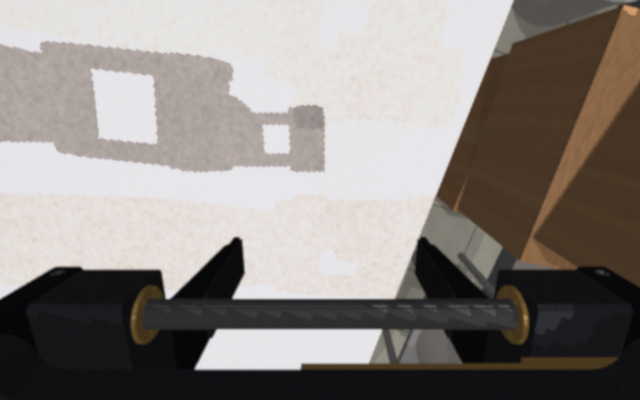

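The top view shows the coder near (318,185), with its rods to the top of the image (+x). There are three black cartridge-like parts: (215,230) standing in the grey dock, and (177,243) and (213,267) standing free. The purple jar at (318,254) is a look-alike of the nest jar. I'll zoom in on these.

```bash
python3 - <<'E'
import cv2
t=cv2.imread("pics/top0.png"); s=cv2.imread("pics/scene0.png")
cv2.imwrite("pics/ct1.png",cv2.resize(t[125:225,260:380],None,fx=6,fy=6,interpolation=cv2.INTER_CUBIC))
cv2.imwrite("pics/ct2.png",cv2.resize(t[205:285,155:255],None,fx=6,fy=6,interpolation=cv2.INTER_CUBIC))
cv2.imwrite("pics/cs1.png",cv2.resize(s[170:280,250:370],None,fx=5,fy=5,interpolation=cv2.INTER_CUBIC))
cv2.imwrite("pics/cs2.png",cv2.resize(s[240:330,370:460],None,fx=6,fy=6,interpolation=cv2.INTER_CUBIC))
E
```

```text
(no output)
```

View pics/ct1.png

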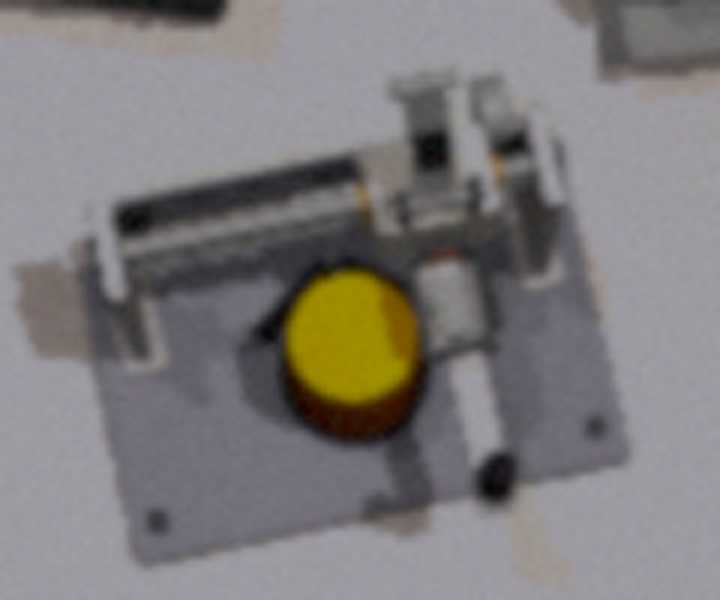

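View pics/ct2.png

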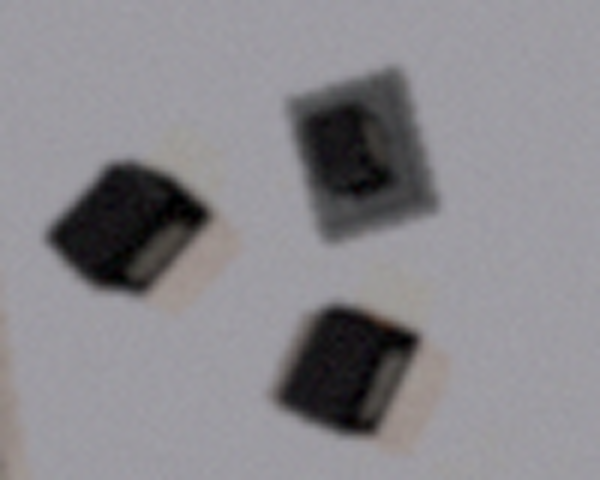

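View pics/cs1.png

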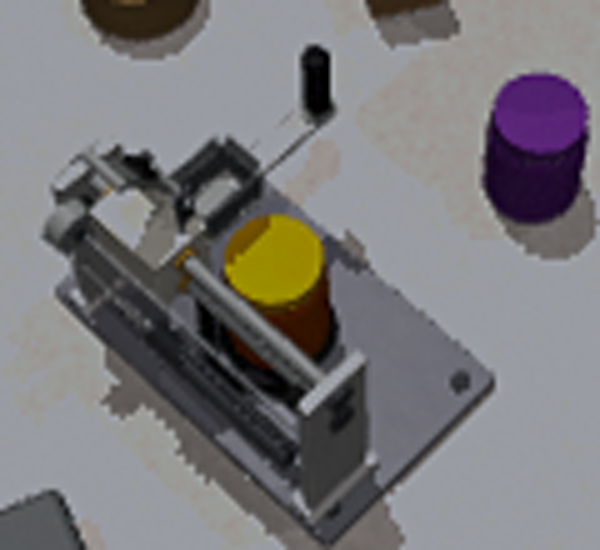

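View pics/cs2.png

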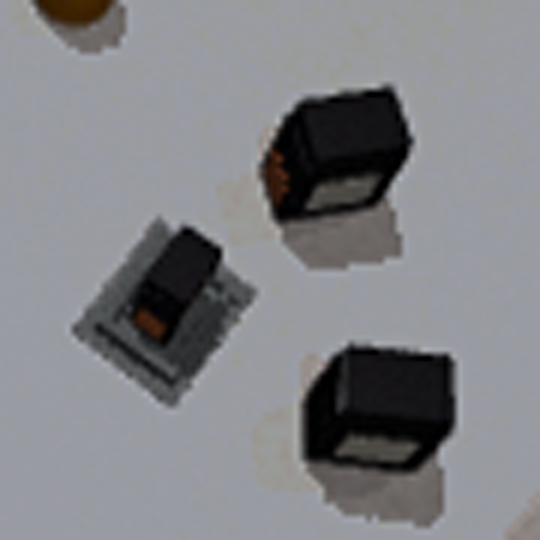

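The cartridge in the dock (215,230) is the smallest of the three. Its copper is at the lower left in the scene view, which is towards world +x and the rods. Next is a rough localisation of everything.

```bash
cat > h.py <<'E'
from station import *
import numpy as np, cv2
from scipy.spatial.transform import Rotation as R
def ray(cal,px):
    d=np.linalg.inv(cal["intrinsics"])@np.array([px[0],px[1],1.]); return cal["pose"][:3,3],cal["pose"][:3,:3]@d
def atz(cal,px,z):
    o,d=ray(cal,px); return o+d*(z-o[2])/d[2]
def proj(cal,P):
    P=np.atleast_2d(P); c=(P-cal["pose"][:3,3])@cal["pose"][:3,:3]; u=c@np.asarray(cal["intrinsics"]).T
    return u[:,:2]/u[:,2:]
E
python3 - <<'E'
from h import *
c=calibration("top")
cr=[atz(c,p,.012) for p in [(281.7,219.2),(365,201.7),(353.3,146.7),(274,165)]]
for q in cr: print(q.round(4))
m=np.mean(cr,0); print("mid",m, [np.linalg.norm(cr[i]-cr[i-1]).round(3) for i in range(4)])
x=(cr[2]+cr[3]-cr[0]-cr[1])/2; y=(cr[0]+cr[3]-cr[1]-cr[2])/2
print("yaw",np.arctan2(x[1],x[0]),np.arctan2(-y[0],y[1]))
d=[(285,100),(405,65),(440,210),(328,240)]
dd=[atz(c,(155+a/6,205+b/6),.005) for a,b in d]; print("dock",np.mean(dd,0),[np.linalg.norm(dd[i]-dd[i-1]).round(3) for i in range(4)])
for i in range(4): print(np.arctan2(*(dd[i]-dd[i-1])[[1,0]]))
for n,p,z in [("jarc",(269,254),.055),("purple",(318,254),.095),("carton",(383,262),.085),("tape",(415,207),.05),("big1",(177,240),.08),("big2",(213,265),.08),("jara",(210,154),.095),("jarb",(430,148),.095)]: print(n,atz(c,p,z).round(3))
E
```

```text
[0.483  0.1217 0.012 ]
[ 0.5342 -0.135   0.012 ]
[ 0.7102 -0.1028  0.012 ]
[0.6541 0.1464 0.012 ]
mid [0.59537166 0.00757567 0.012     ] [np.float64(0.173), np.float64(0.262), np.float64(0.179), np.float64(0.255)]
yaw 0.16261471729586363 0.2091254153174949
dock [0.45124783 0.32451793 0.005     ] [np.float64(0.076), np.float64(0.064), np.float64(0.077), np.float64(0.058)]
0.3237940226331756
-1.2939185528954809
-2.8842613715434315
1.8226873184855832
jarc [0.374 0.155 0.055]
purple [0.37  0.01  0.095]
carton [ 0.346 -0.176  0.085]
tape [ 0.51  -0.282  0.05 ]
big1 [0.417 0.42  0.08 ]
big2 [0.343 0.313 0.08 ]
jara [0.669 0.328 0.095]
jarb [ 0.68  -0.326  0.095]
```

Call:
drive_tool(deltas=[{"offset": [0.2,0.3,0.35],"delta_rot": [0,0,0],"fingers": 0},{"offset": [0.25,0.45,0.3],"delta_rot": [0,0,0],"fingers": 0},{"offset": [0.25,0.5,0.2],"delta_rot": [0,0,0],"fingers": 0},{"offset": [0.25,0.5,0.2],"delta_rot": [0,0,0],"fingers": 0},{"offset": [0.25,0.5,0.2],"delta_rot": [0,0,0],"fingers": 0}])

```text
time_s: 0.78
eef_pos: [0.3049, -0.3965, 0.34]
orientation: [0.99, 0.143, 0.0, -0.0]
wrist_force: [0.7, 0.1, -0.2]
grip_width: 0.0951
```

Call:
drive_tool(deltas=[{"offset": [0.25,0.5,0.2],"delta_rot": [0,0,0],"fingers": 0},{"offset": [0.25,0.5,0.2],"delta_rot": [0,0,0],"fingers": 0},{"offset": [0.25,0.5,0.2],"delta_rot": [0,0,0],"fingers": 0},{"offset": [0.25,0.5,0.2],"delta_rot": [0,0,0],"fingers": 0},{"offset": [0.25,0.5,0.2],"delta_rot": [0,0,0],"fingers": 0}])

```text
time_s: 1.4
eef_pos: [0.4298, -0.1465, 0.4401]
orientation: [0.99, 0.143, 0.0, 0.0]
wrist_force: [1.0, -0.4, -0.0]
grip_width: 0.0951
```

Call:
drive_tool(deltas=[{"offset": [0.25,0.5,0.2],"delta_rot": [0,0,0],"fingers": 0},{"offset": [0.25,0.5,0.1],"delta_rot": [0,0,0],"fingers": 0},{"offset": [0.2,0.3,0.1],"delta_rot": [0,0,0],"fingers": 0},{"offset": [0,0,0],"delta_rot": [0,0,0],"fingers": 0},{"offset": [0,0,0],"delta_rot": [0,0,0],"fingers": 0}])

```text
time_s: 2.02
eef_pos: [0.4992, -0.0186, 0.4791]
orientation: [0.99, 0.143, -0.001, 0.0]
wrist_force: [0.5, -0.1, -0.4]
grip_width: 0.0949
```

```bash
python3 - <<'E'
from h import *
import pickle
c=calibration("wrist");im=camera("wrist"); pickle.dump(c,open("w1.pkl","wb")); cv2.imwrite("pics/w1.png",im[:,:,::-1]); print(get_obs()["time_s"],get_obs()["eef_pos"])
E
```

```text
2.075 [ 0.49902892 -0.01896282  0.47913782]
```

View pics/w1.png

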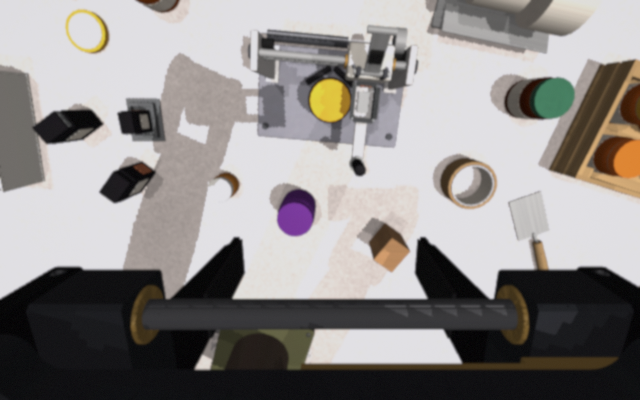

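Call:
drive_tool(deltas=[{"offset": [0.2,0,-0.4],"delta_rot": [0,0,0],"fingers": 0},{"offset": [0.2,0,-0.4],"delta_rot": [0,0,0],"fingers": 0},{"offset": [0.2,0,-0.3],"delta_rot": [0,0,0],"fingers": 0},{"offset": [0,0,0],"delta_rot": [0,0,0],"fingers": 0},{"offset": [0,0,0],"delta_rot": [0,0,0],"fingers": 0}])

```text
time_s: 2.7
eef_pos: [0.5592, -0.0191, 0.3712]
orientation: [0.99, 0.143, 0.001, 0.0]
wrist_force: [-0.4, 0.8, -0.3]
grip_width: 0.095
```

```bash
python3 - <<'E'
from h import *
import pickle
c=calibration("wrist");im=camera("wrist"); pickle.dump(c,open("w2.pkl","wb")); cv2.imwrite("pics/w2.png",im[:,:,::-1]); print(get_obs()["time_s"],get_obs()["eef_pos"])
cv2.imwrite("pics/w2c.png",cv2.resize(im[0:220,220:500,::-1],None,fx=2.8,fy=2.7,interpolation=cv2.INTER_CUBIC))
E
```

```text
2.75 [ 0.55940358 -0.01889804  0.37204958]
```

View pics/w2.png

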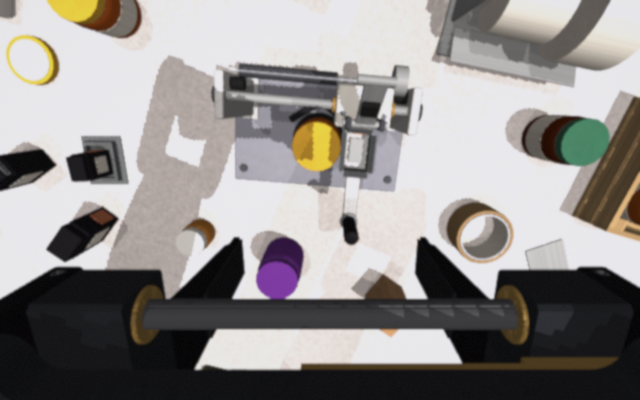

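View pics/w2c.png

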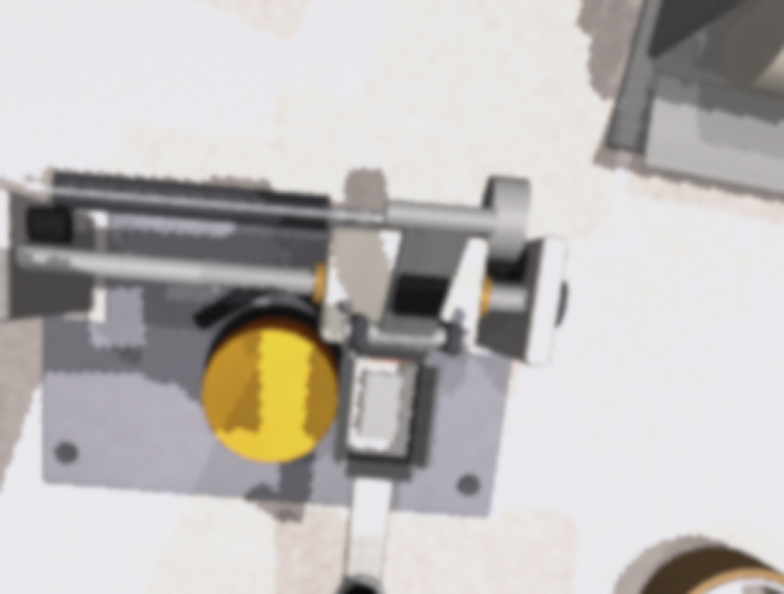

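```bash
python3 - <<'E'
import cv2
im=cv2.imread("pics/w2.png")
cv2.imwrite("pics/w2d.png",cv2.resize(im[110:250,320:430],None,fx=5,fy=4.2,interpolation=cv2.INTER_CUBIC))
im=cv2.imread("pics/w2.png")
cv2.imwrite("pics/w2e.png",cv2.resize(im[120:210,40:150],None,fx=6,fy=6,interpolation=cv2.INTER_CUBIC))
E
```

```text
(no output)
```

View pics/w2d.png

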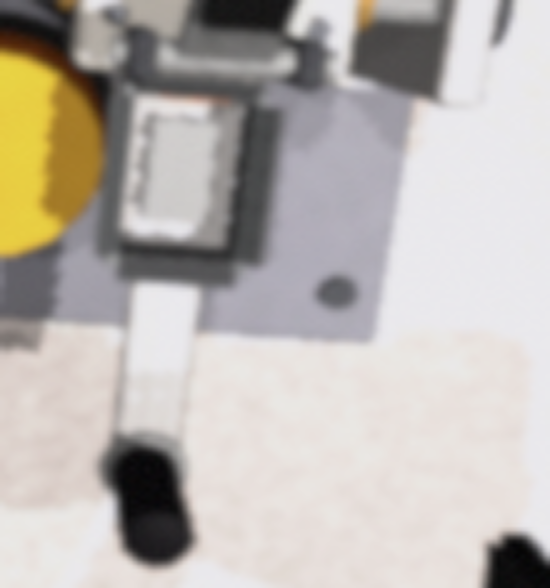

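View pics/w2e.png

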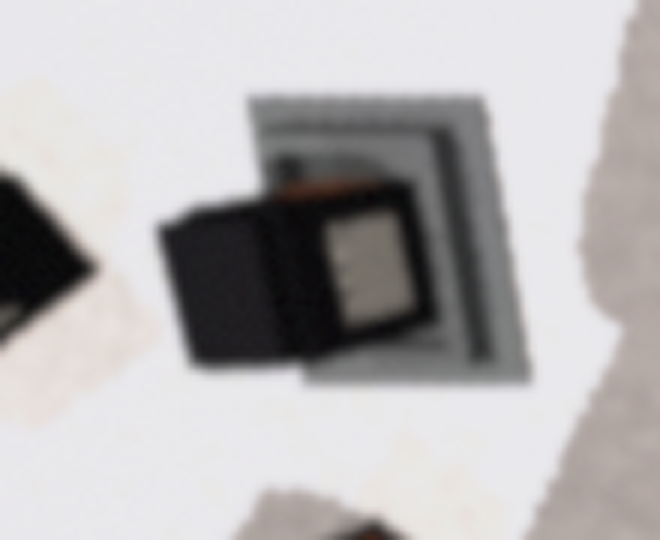

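```bash
cat > fit.py <<'E'
from h import *
import pickle
from scipy.optimize import least_squares
c=pickle.load(open("w2.pkl","rb"))
M=np.array([[-80,130,12],[-80,-130,12],[-92,-50,186]])/1e3
U=np.array([[235,178.9],[395,191.1],[352,238.1]])
def W(p,m):
    m=np.atleast_2d(m); r=np.array([[np.cos(p[2]),-np.sin(p[2])],[np.sin(p[2]),np.cos(p[2])]])
    return np.c_[m[:,:2]@r.T+p[:2],m[:,2]]
s=least_squares(lambda p:(proj(c,W(p,M))-U).ravel(),[.595,.0076,.19])
p=s.x; print(p,s.fun.reshape(-1,2).round(2))
pickle.dump(p,open("coder.pkl","wb"))
# overlay
im=cv2.imread("pics/w2.png"); 
def poly(pts,col,o=(0,0)):
    u=proj(c,W(p,np.array(pts)/1e3)); cv2.polylines(big,[np.round(u*3).astype(int)],True,col,1)
big=cv2.resize(im,None,fx=3,fy=3,interpolation=cv2.INTER_CUBIC)
poly([(-80,130,12),(-80,-130,12),(80,-130,12),(80,130,12)],(0,0,255))
poly([(-22.5,-64,150),(22.5,-64,150),(22.5,-36,150),(-22.5,-36,150)],(0,255,0))
poly([(-22.5,-64,117),(22.5,-64,117),(22.5,-36,117),(-22.5,-36,117)],(0,200,255))
poly([(34*np.cos(a),34*np.sin(a),107) for a in np.linspace(0,6.2,30)],(255,0,0))
poly([(52,-105,168),(52,105,168)],(255,0,255))
poly([(36,-50,190),(36,-50,190)],(255,0,255))
for th in (2.1,2.25,2.4):
  poly([(36-70*np.cos(th),-66,190+70*np.sin(th)),(36-70*np.cos(th),-34,190+70*np.sin(th))],(255,255,0))
cv2.imwrite("pics/ov.png",big[100:700,620:1320])
E
python3 fit.py
```

```text
[0.58711336 0.00552411 0.20073126] [[-0.35  0.88]
 [-0.04  2.06]
 [ 0.27 -2.12]]
```

View pics/ov.png

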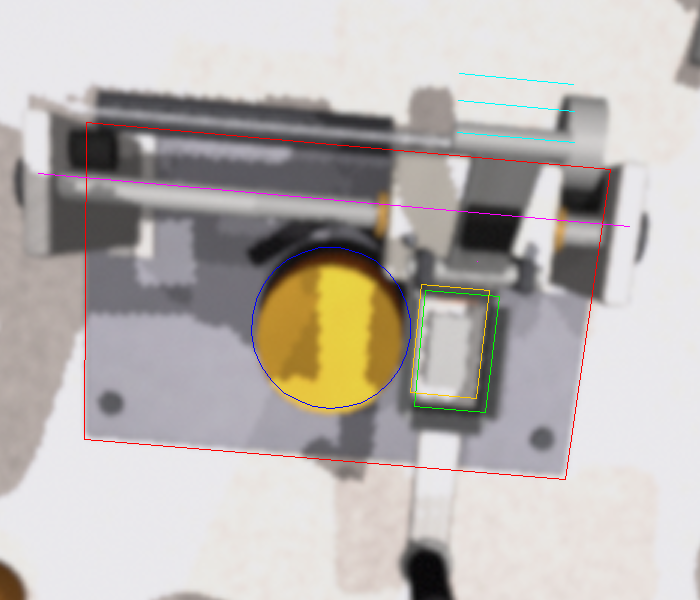

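Call:
drive_tool(deltas=[{"offset": [-0.1,-0.1,-0.3],"delta_rot": [0,0,0],"fingers": 0},{"offset": [-0.1,-0.1,-0.4],"delta_rot": [0,0,0],"fingers": 0},{"offset": [-0.1,-0.1,-0.3],"delta_rot": [0,0,0],"fingers": 0},{"offset": [0,0,0],"delta_rot": [0,0,0],"fingers": 0},{"offset": [0,0,0],"delta_rot": [0,0,0],"fingers": 0}])

```text
time_s: 3.38
eef_pos: [0.5306, -0.0483, 0.2727]
orientation: [0.99, 0.143, 0.002, 0.001]
wrist_force: [0.8, -0.1, 1.2]
grip_width: 0.0951
```

```bash
python3 - <<'E'
from h import *
import pickle
c=calibration("wrist");im=camera("wrist"); pickle.dump(c,open("w3.pkl","wb")); cv2.imwrite("pics/w3.png",im[:,:,::-1]); print(get_obs()["time_s"],get_obs()["eef_pos"])
cv2.imwrite("pics/w3c.png",cv2.resize(im[40:240,250:450,::-1],None,fx=3,fy=3,interpolation=cv2.INTER_CUBIC))
E
```

```text
3.425 [ 0.53084184 -0.04827198  0.27290493]
```

View pics/w3.png

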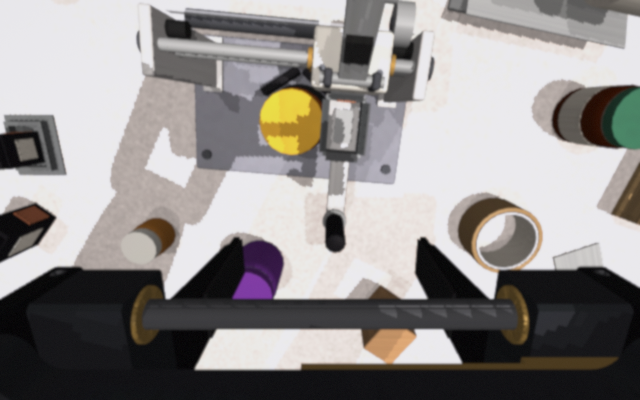

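View pics/w3c.png

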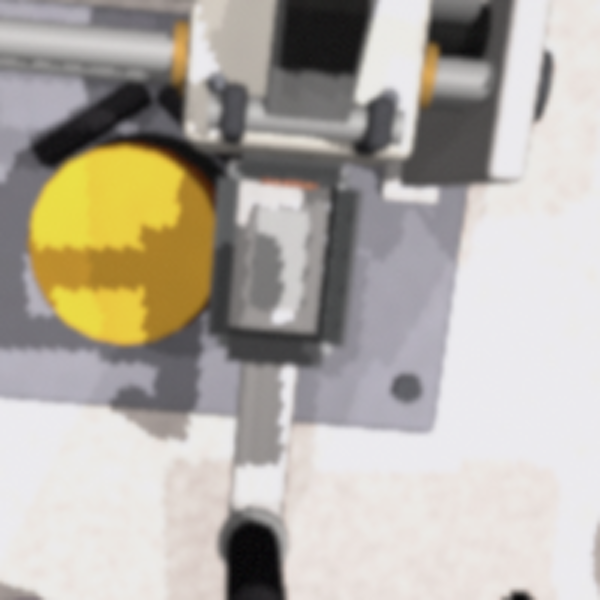

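```bash
python3 - <<'E'
import cv2
im=cv2.imread("pics/w3.png")
a=cv2.resize(im[140:200,170:230],None,fx=6,fy=6,interpolation=cv2.INTER_CUBIC)
b=cv2.resize(im[200:260,310:370],None,fx=6,fy=6,interpolation=cv2.INTER_CUBIC)
cv2.imwrite("pics/w3d.png",cv2.hconcat([a,b]))
E
```

```text
(no output)
```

View pics/w3d.png

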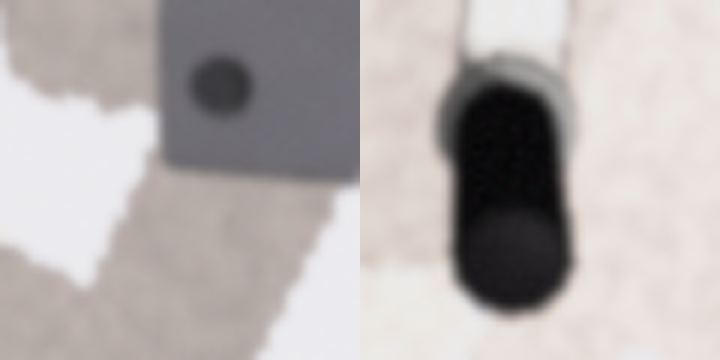

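```bash
cat > fit2.py <<'E'
from h import *
import pickle
from scipy.optimize import least_squares
cs=[pickle.load(open(f,"rb")) for f in ("w2.pkl","w3.pkl")]
M=np.array([[-80,130,12],[-80,-130,12],[-92,-50,186],[36,-50,190]])/1e3
U=[np.array([[235,178.9],[395,191.1],[352,238.1],[220+408/2.8,338/2.7]]),np.array([[196,168.2],[394,183.9],[335.3,243],[352.7,80]])]
def W(p,m):
    m=np.atleast_2d(m); r=np.array([[np.cos(p[2]),-np.sin(p[2])],[np.sin(p[2]),np.cos(p[2])]])
    return np.c_[m[:,:2]@r.T+p[:2],m[:,2]]
def pr(c,P,b):
    P=np.atleast_2d(P); q=(P-c["pose"][:3,3])@c["pose"][:3,:3]-b[:3]; q=R.from_rotvec(b[3:]).apply(q)
    u=q@np.asarray(c["intrinsics"]).T; return u[:,:2]/u[:,2:]
def f(v,free):
    p=v[:3]; b=v[3:]; r=[(pr(c,W(p,M),b)-u).ravel() for c,u in zip(cs,U)]
    return np.concatenate(r+[b[:3]/.002*.5, b[3:]/.005*.5] if free else r)
for free in (0,1):
    if free: s=least_squares(f,[.595,.0076,.19]+[0]*6,args=(1,))
    else: s=least_squares(lambda v:f(np.r_[v,np.zeros(6)],0),[.595,.0076,.19])
    print(s.x.round(4)); print(s.fun[:16].reshape(2,-1).round(1))
v=s.x if free else np.r_[s.x,np.zeros(6)]
pickle.dump(v,open("fit.pkl","wb"))
c=cs[1];p=v[:3];b=v[3:]
big=cv2.resize(cv2.imread("pics/w3.png"),None,fx=3,fy=3,interpolation=cv2.INTER_CUBIC)
def poly(pts,col):
    u=pr(c,W(p,np.array(pts)/1e3),b); cv2.polylines(big,[np.round(u*3).astype(int)],True,col,1)
poly([(-80,130,12),(-80,-130,12),(80,-130,12),(80,130,12)],(0,0,255))
poly([(-22.5,-64,150),(22.5,-64,150),(22.5,-36,150),(-22.5,-36,150)],(0,255,0))
poly([(-22.5,-64,117),(22.5,-64,117),(22.5,-36,117),(-22.5,-36,117)],(0,200,255))
poly([(34*np.cos(a),34*np.sin(a),107) for a in np.linspace(0,6.2,30)],(255,0,0))
poly([(52,-105,168),(52,105,168)],(255,0,255))
poly([(36,-66,190),(36,-34,190)],(255,0,255))
cv2.imwrite("pics/ov2.png",big[100:740,620:1320])
E
python3 fit2.py
```

```text
[0.5855 0.0052 0.1951]
[[-0.7  1.4 -0.5  3.5 -0.4 -0.6 -0.1 -2.8]
 [-0.1  1.9  0.3  4.1  0.2 -0.4  0.5 -2.4]]
[ 5.789e-01  3.800e-03  2.023e-01 -1.000e-04  1.000e-04 -3.000e-04
  1.810e-02  3.000e-04  3.400e-03]
[[-0.1 -0.4 -0.5  1.  -0.4 -1.5 -0.5 -2.8]
 [ 0.6  1.1  0.4  2.4  0.4  0.5 -0.   0.3]]
```

View pics/ov2.png

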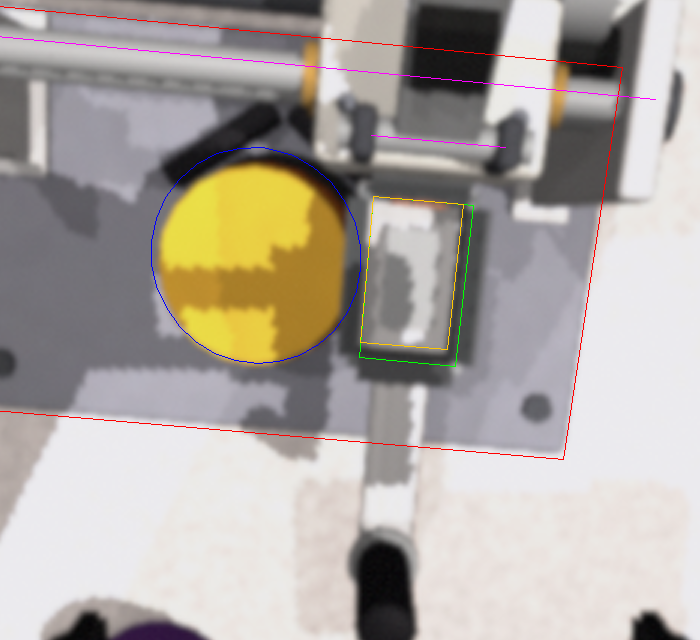

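```bash
python3 - <<'E'
from h import *
import pickle
c=calibration("wrist"); o=get_obs(); Rt=R.from_quat(o["orientation"]).as_matrix()
for x in (-10,10):
  for y in (-47.5,47.5,-59.5,59.5):
    for z in(0,-4): print(x,y,z,proj(c,o["eef_pos"]+Rt@np.array([x,y,z])/1e3).round(1))
# camera in tool frame
T=np.eye(4);T[:3,:3]=Rt;T[:3,3]=o["eef_pos"]; print((np.linalg.inv(T)@c["pose"]).round(4))
im=cv2.imread("pics/w3.png")
a=cv2.resize(im[220:300,190:270],None,fx=4.5,fy=6,interpolation=cv2.INTER_CUBIC)
b=cv2.resize(im[220:300,390:470],None,fx=4.5,fy=6,interpolation=cv2.INTER_CUBIC)
cv2.imwrite("pics/w3t.png",cv2.hconcat([a,b]))
E
```

```text
-10 -47.5 0 [[244.3 272.3]]
-10 -47.5 -4 [[242.6 275.8]]
-10 47.5 0 [[413.4 272.3]]
-10 47.5 -4 [[415.1 275.8]]
-10 -59.5 0 [[223.  272.3]]
-10 -59.5 -4 [[220.8 275.8]]
-10 59.5 0 [[434.8 272.3]]
-10 59.5 -4 [[437.  275.8]]
10 -47.5 0 [[241.7 239.2]]
10 -47.5 -4 [[239.8 242.1]]
10 47.5 0 [[416.  239.2]]
10 47.5 -4 [[417.8 242.1]]
10 -59.5 0 [[219.7 239.2]]
10 -59.5 -4 [[217.3 242.1]]
10 59.5 0 [[438.  239.2]]
10 59.5 -4 [[440.3 242.1]]
[[-3.000e-04 -9.590e-01 -2.832e-01  8.020e-02]
 [ 1.000e+00 -1.000e-04 -8.000e-04  4.000e-04]
 [ 7.000e-04 -2.832e-01  9.590e-01 -1.702e-01]
 [ 0.000e+00  0.000e+00  0.000e+00  1.000e+00]]
```

View pics/w3t.png

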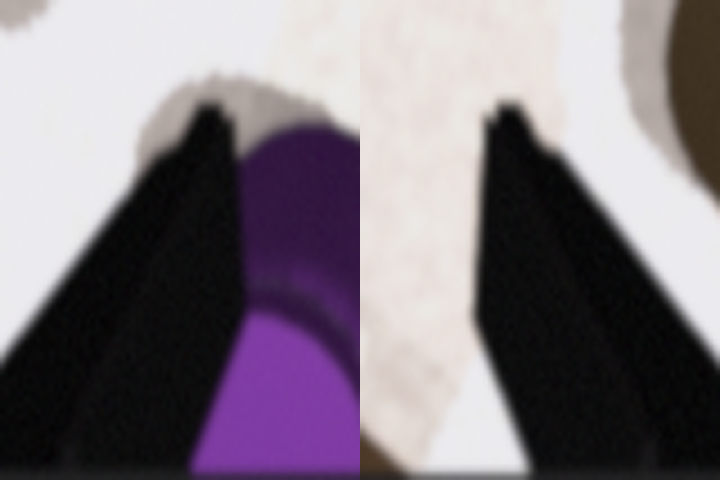

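```bash
python3 - <<'E'
from h import *
import pickle
cs=[pickle.load(open(f,"rb")) for f in ("w2.pkl","w3.pkl")]
names=["plFL","plFR","post","hinge"]
zs=[.012,.012,.186,.190]
U=[np.array([[235,178.9],[395,191.1],[352,238.1],[220+408/2.8,338/2.7]]),np.array([[196,168.2],[394,183.9],[335.3,243],[352.7,80]])]
P={}
for k in range(4):
    a=[atz(c,u[k],zs[k]) for c,u in zip(cs,U)]; P[names[k]]=a
    # triangulate
    A=[];b=[]
    for c,u in zip(cs,U):
        o,d=ray(c,u[k]); d/=np.linalg.norm(d); Q=np.eye(3)-np.outer(d,d); A.append(Q);b.append(Q@o)
    X=np.linalg.lstsq(np.vstack(A),np.hstack(b),rcond=None)[0]
    print(names[k],a[0].round(4),a[1].round(4),"tri",X.round(4))
for i in (0,1):
    print("front len",np.linalg.norm(P["plFL"][i]-P["plFR"][i]),"post-hinge",np.linalg.norm((P["post"][i]-P["hinge"][i])[:2]))
    e=P["plFL"][i]-P["plFR"][i]; yaw=np.arctan2(-e[0],e[1]); d=(P["hinge"][i]-P["post"][i]); print("yaw",yaw,np.arctan2(d[1],d[0]))
    x=np.array([np.cos(yaw),np.sin(yaw),0]); print("x of post rel front",(P["post"][i]-P["plFL"][i])@x,"hinge",(P["hinge"][i]-P["plFL"][i])@x)
E
```

```text
plFL [0.4844 0.1167 0.012 ] [0.4843 0.1175 0.012 ] tri [0.4863 0.1153 0.0189]
plFR [ 0.5379 -0.1367  0.012 ] [ 0.5373 -0.1355  0.012 ] tri [ 0.5365 -0.1378  0.0054]
post [ 0.5044 -0.0623  0.186 ] [ 0.5045 -0.0616  0.186 ] tri [ 0.5085 -0.0602  0.1965]
hinge [ 0.6278 -0.0378  0.19  ] [ 0.6289 -0.037   0.19  ] tri [ 0.628  -0.0366  0.2   ]
front len 0.25902703973752694 post-hinge 0.12585666996508024
yaw 0.20815431146031652 0.1959329813381213
x of post rel front -0.01742730605718747 hinge 0.10841996499150455
front len 0.25856868665649124 post-hinge 0.12673358298106982
yaw 0.20644235236062183 0.19534405371634983
x of post rel front -0.016891347227596647 hinge 0.1098344308043933
```

Call:
drive_tool(deltas=[{"offset": [0,0,0.3],"delta_rot": [0,0,0.058],"fingers": 0},{"offset": [0,0,0.2],"delta_rot": [0,0,0.058],"fingers": 0},{"offset": [0.1,0,0],"delta_rot": [0,0,0.058],"fingers": 0},{"offset": [0.1,0,0],"delta_rot": [0,0,0.058],"fingers": 0},{"offset": [0.1,0,0],"delta_rot": [0,0,0.058],"fingers": 0}])

```text
time_s: 4.05
eef_pos: [0.5609, -0.048, 0.3224]
orientation: [0.824, 0.567, 0.001, 0.001]
wrist_force: [-0.2, -0.0, 0.3]
grip_width: 0.0952
```

Call:
drive_tool(deltas=[{"offset": [0.1,0,0],"delta_rot": [0,0,0.058],"fingers": 0},{"offset": [0.1,0,0],"delta_rot": [0,0,0.058],"fingers": 0},{"offset": [0.1,0,0],"delta_rot": [0,0,0.058],"fingers": 0},{"offset": [0.1,0,0],"delta_rot": [0,0,0.058],"fingers": 0},{"offset": [0.1,0,0],"delta_rot": [0,0,0.058],"fingers": 0}])

```text
time_s: 4.68
eef_pos: [0.611, -0.0479, 0.3223]
orientation: [0.49, 0.872, 0.001, 0.002]
wrist_force: [0.5, 0.3, -0.1]
grip_width: 0.0953
```

Call:
drive_tool(deltas=[{"offset": [0,0,0],"delta_rot": [0,0,0.058],"fingers": 0},{"offset": [0,0,0],"delta_rot": [0,0,0.058],"fingers": 0},{"offset": [0,0,0],"delta_rot": [0,0,0.058],"fingers": 0},{"offset": [0,0,0],"delta_rot": [0,0,0.058],"fingers": 0},{"offset": [0,0,0],"delta_rot": [0,0,0.058],"fingers": 0}])

```text
time_s: 5.3
eef_pos: [0.6106, -0.0479, 0.3222]
orientation: [0.057, 0.998, -0.0, 0.002]
wrist_force: [-0.1, 0.2, -1.1]
grip_width: 0.0948
```

Call:
drive_tool(deltas=[{"offset": [0,0,0],"delta_rot": [0,0,0.058],"fingers": 0},{"offset": [0,0,0],"delta_rot": [0,0,0.043],"fingers": 0},{"offset": [0,0,0],"delta_rot": [0,0,0],"fingers": 0},{"offset": [0,0,0],"delta_rot": [0,0,0],"fingers": 0},{"offset": [0,0,0],"delta_rot": [0,0,0],"fingers": 0}])

```text
time_s: 5.92
eef_pos: [0.6097, -0.0482, 0.3201]
orientation: [-0.098, 0.995, -0.0, 0.0]
wrist_force: [0.7, 0.1, -0.1]
grip_width: 0.0952
```

```bash
cat > snap.py <<'E'
import sys
from h import *
import pickle
n=sys.argv[1]; x0,x1,y0,y1=map(int,sys.argv[2:6]) if len(sys.argv)>2 else (0,640,0,400)
c=calibration("wrist");im=camera("wrist"); pickle.dump(c,open(n+".pkl","wb")); cv2.imwrite(f"pics/{n}.png",im[:,:,::-1]); o=get_obs()
print(o["time_s"],o["eef_pos"].round(4)); Rt=R.from_quat(o["orientation"]).as_matrix(); print("yaw",np.arctan2(Rt[1,0],Rt[0,0]),"z",Rt[:,2].round(4),"q",o["qpos"].round(3))
f=min(790/(x1-x0),590/(y1-y0)); 
cv2.imwrite(f"pics/{n}c.png",cv2.resize(im[y0:y1,x0:x1,::-1],None,fx=f,fy=f,interpolation=cv2.INTER_CUBIC)); print("scale",f)
E
python3 snap.py w4
```

```text
5.975 [ 0.6096 -0.0482  0.3199]
yaw -2.9455785454862076 z [ 4.e-04 -0.e+00 -1.e+00] q [-0.167 -0.005  1.61   0.     1.536 -1.933]
scale 1.234375
```

View pics/w4c.png

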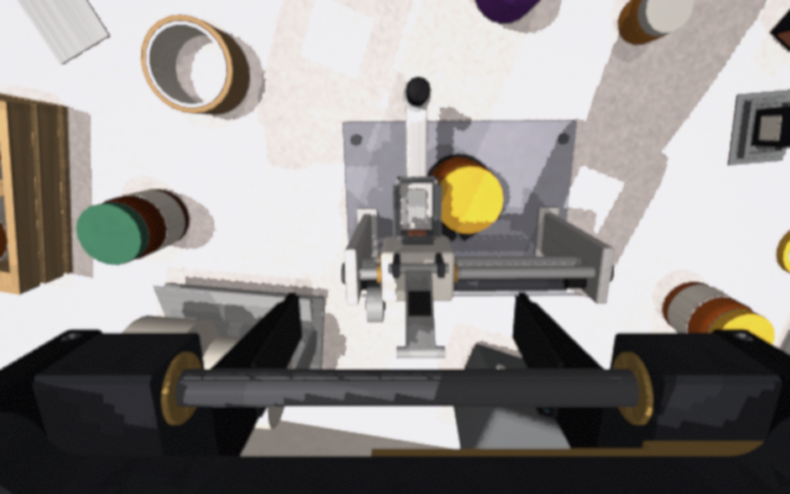

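```bash
python3 - <<'E'
import cv2
im=cv2.imread("pics/w4.png")
cv2.imwrite("pics/w4d.png",cv2.resize(im[50:295,265:505],None,fx=3,fy=2.4,interpolation=cv2.INTER_CUBIC))
cv2.imwrite("pics/w4e.png",cv2.resize(im[130:290,280:400],None,fx=5,fy=3.7,interpolation=cv2.INTER_CUBIC))
E
```

```text
(no output)
```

View pics/w4d.png

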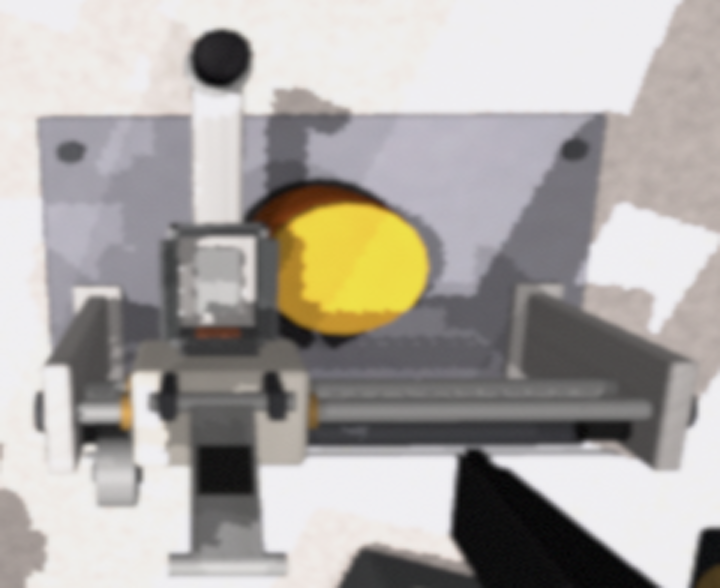

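View pics/w4e.png

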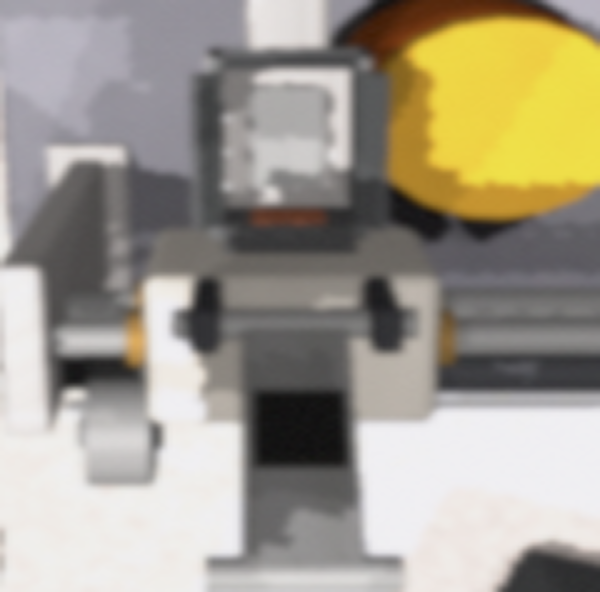

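```bash
cat > m4.py <<'E'
from h import *
import pickle
cs=[pickle.load(open(f,"rb")) for f in ("w2.pkl","w3.pkl","w4.pkl")]
names=["plFL","plFR","post","hinge"]
zs=[.012,.012,.186,.190]
U=[np.array([[235,178.9],[395,191.1],[352,238.1],[220+408/2.8,338/2.7]]),np.array([[196,168.2],[394,183.9],[335.3,243],[352.7,80]]),
np.array([[467,97.1],[277.7,98.75],[338.3,74.2],[339,217]])]
P={}
for k in range(4):
    a=[atz(c,u[k],zs[k]) for c,u in zip(cs,U)]; P[names[k]]=a
    A=[];b=[]
    for c,u in zip(cs,U):
        o,d=ray(c,u[k]); d/=np.linalg.norm(d); Q=np.eye(3)-np.outer(d,d); A.append(Q);b.append(Q@o)
    X=np.linalg.lstsq(np.vstack(A),np.hstack(b),rcond=None)[0]
    print(names[k],*[q.round(4)[:2] for q in a],"tri",X.round(4))
for i in range(3):
    print("front len",np.linalg.norm(P["plFL"][i]-P["plFR"][i]),"post-hinge",np.linalg.norm((P["post"][i]-P["hinge"][i])[:2]))
    e=P["plFL"][i]-P["plFR"][i]; yaw=np.arctan2(-e[0],e[1]); d=(P["hinge"][i]-P["post"][i]); print("yaw",yaw,np.arctan2(d[1],d[0]))
    x=np.array([np.cos(yaw),np.sin(yaw),0]); print("x of post rel front",(P["post"][i]-P["plFL"][i])@x,"hinge",(P["hinge"][i]-P["plFL"][i])@x)
E
python3 m4.py
```

```text
plFL [0.4844 0.1167] [0.4843 0.1175] [0.4853 0.1174] tri [0.4858 0.1157 0.017 ]
plFR [ 0.5379 -0.1367] [ 0.5373 -0.1355] [ 0.5373 -0.1342] tri [ 0.5379 -0.1348  0.0152]
post [ 0.5044 -0.0623] [ 0.5045 -0.0616] [ 0.5054 -0.0614] tri [ 0.5057 -0.0614  0.1893]
hinge [ 0.6278 -0.0378] [ 0.6289 -0.037 ] [ 0.629  -0.0354] tri [ 0.6279 -0.0366  0.1953]
front len 0.25902703973752694 post-hinge 0.12585666996508024
yaw 0.20815431146031652 0.1959329813381213
x of post rel front -0.01742730605718747 hinge 0.10841996499150455
front len 0.25856868665649124 post-hinge 0.12673358298106982
yaw 0.20644235236062183 0.19534405371634983
x of post rel front -0.016891347227596647 hinge 0.1098344308043933
front len 0.256923205856367 post-hinge 0.12632746743966755
yaw 0.203802525559438 0.2074358493670635
x of post rel front -0.016520550141003874 hinge 0.10980608347248615
```

```bash
python3 - <<'E'
from h import *
import pickle
c=pickle.load(open("w4.pkl","rb"))
for z in (.117,.15): print(z,[atz(c,(280+a/5,130+b/3.7),z).round(4)[:2] for a,b in [(287,145),(220,70),(355,70),(215,215),(360,215)]])
h=np.array([.6287,-.0367]); u=np.array([np.cos(.203),np.sin(.203)])
# predicted bar pixels
for th in (2.0,2.1,2.15,2.2,2.3,2.4):
    q=np.r_[h-u*.07*np.cos(th),.19+.07*np.sin(th)]; print(th,q.round(4),proj(c,q).round(1))
E
```

```text
0.117 [array([ 0.5977, -0.0416]), array([ 0.5784, -0.0607]), array([ 0.5726, -0.0314]), array([ 0.6223, -0.0534]), array([ 0.6159, -0.0208])]
0.15 [array([ 0.5918, -0.0436]), array([ 0.5742, -0.061 ]), array([ 0.5689, -0.0343]), array([ 0.6142, -0.0543]), array([ 0.6084, -0.0247])]
2.0 [ 0.6572 -0.0308  0.2537] [[339.7 277.5]]
2.1 [ 0.6633 -0.0296  0.2504] [[339.5 282.4]]
2.15 [ 0.6662 -0.029   0.2486] [[339.5 284.6]]
2.2 [ 0.669  -0.0284  0.2466] [[339.4 286.5]]
2.3 [ 0.6744 -0.0273  0.2422] [[339.2 289.5]]
2.4 [ 0.6793 -0.0263  0.2373] [[339.1 291.7]]
```

Call:
drive_tool(deltas=[{"offset": [-0.12,0.47,0],"delta_rot": [0,0,0],"fingers": 0},{"offset": [-0.12,0.47,0],"delta_rot": [0,0,0],"fingers": 0},{"offset": [-0.12,0.47,0],"delta_rot": [0,0,0],"fingers": 0},{"offset": [-0.12,0.47,0],"delta_rot": [0,0,0],"fingers": 0},{"offset": [-0.12,0.47,0],"delta_rot": [0,0,0],"fingers": 0}])

```text
time_s: 6.6
eef_pos: [0.5489, 0.1881, 0.3198]
orientation: [-0.098, 0.995, 0.0, 0.0]
wrist_force: [-0.2, 0.4, -0.5]
grip_width: 0.0953
```

Call:
drive_tool(deltas=[{"offset": [-0.12,0.47,0],"delta_rot": [0,0,0],"fingers": 0},{"offset": [-0.12,0.47,-0.2],"delta_rot": [0,0,0],"fingers": 0},{"offset": [-0.12,0.47,-0.3],"delta_rot": [0,0,0],"fingers": 0},{"offset": [0,0,-0.2],"delta_rot": [0,0,0],"fingers": 0},{"offset": [0,0,0],"delta_rot": [0,0,0],"fingers": 0}])

```text
time_s: 7.22
eef_pos: [0.5125, 0.327, 0.2472]
orientation: [-0.098, 0.995, -0.001, -0.002]
wrist_force: [-1.0, -0.3, -0.0]
grip_width: 0.0951
```

Call:
drive_tool(deltas=[{"offset": [0,0,0],"delta_rot": [0,0,0],"fingers": 0.3},{"offset": [0,0,0],"delta_rot": [0,0,0],"fingers": 0.3},{"offset": [0,0,0],"delta_rot": [0,0,0],"fingers": 0.3},{"offset": [0,0,0],"delta_rot": [0,0,0],"fingers": 0.3},{"offset": [0,0,0],"delta_rot": [0,0,0],"fingers": 0.3}])

```text
time_s: 7.85
eef_pos: [0.5135, 0.3277, 0.2498]
orientation: [-0.098, 0.995, 0.0, 0.0]
wrist_force: [0.1, -0.5, 0.7]
grip_width: 0.0666
```

```bash
python3 snap.py w5 240 440 60 260
```

```text
7.9 [0.5135 0.3277 0.2497]
yaw -2.945017441167324 z [ 1.e-04  0.e+00 -1.e+00] q [ 0.48   0.015  1.706 -0.     1.42  -1.287]
scale 2.95
```

View pics/w5.png

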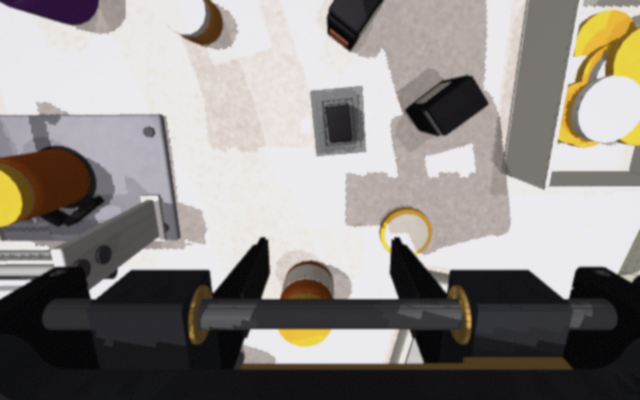

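View pics/w5c.png

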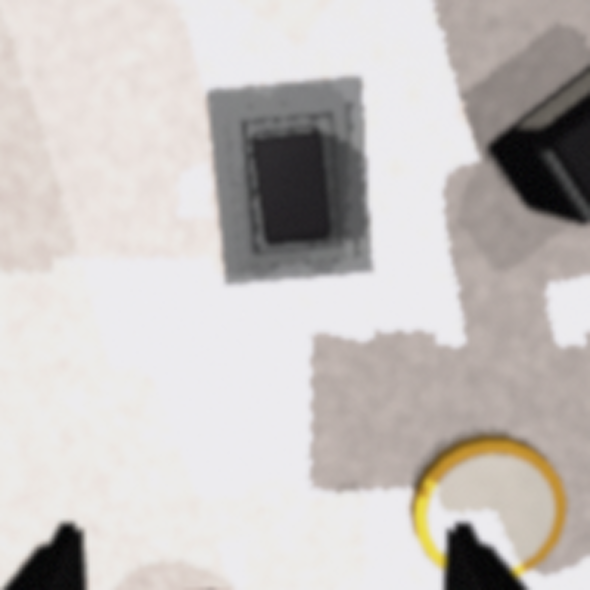

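```bash
python3 - <<'E'
import cv2
im=cv2.imread("pics/w5.png")
cv2.imwrite("pics/w5d.png",cv2.resize(im[80:160,300:380],None,fx=7.3,fy=7.3,interpolation=cv2.INTER_CUBIC))
E
```

```text
(no output)
```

View pics/w5d.png

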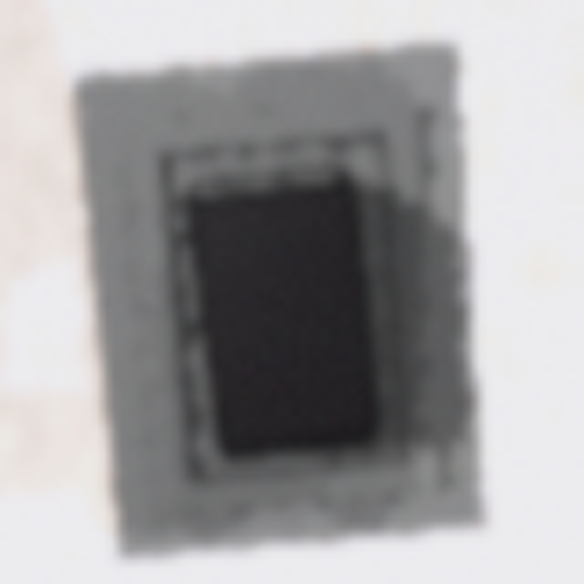

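```bash
python3 - <<'E'
from h import *
import pickle
c=pickle.load(open("w5.pkl","rb"))
def q(l,z): return [atz(c,(300+a/7.3,80+b/7.3),z) for a,b in l]
for nm,l,z in [("top",[(190,195),(355,180),(380,440),(222,455)],.069),("dock",[(78,82),(455,45),(482,522),(122,553)],.005)]:
    P=q(l,z); print(nm,np.mean(P,0).round(4),[np.linalg.norm(P[i]-P[i-1]).round(4) for i in range(4)])
    for a,b in ((0,3),(1,2)): d=P[b]-P[a]; print("yaw x",np.arctan2(d[1],d[0]))
    for a,b in ((1,0),(2,3)): d=P[b]-P[a]; print("yaw from y",np.arctan2(d[1],d[0])+np.pi/2)
print(c["pose"][:3,3])
E
```

```text
top [0.4513 0.3254 0.069 ] [np.float64(0.0356), np.float64(0.0227), np.float64(0.0355), np.float64(0.0224)]
yaw x 0.32085122686321976
yaw x 0.3122260094189802
yaw from y 0.28326191468377715
yaw from y 0.28974391575157865
dock [0.4524 0.3271 0.005 ] [np.float64(0.0759), np.float64(0.0606), np.float64(0.0763), np.float64(0.061)]
yaw x 0.2786851479737762
yaw x 0.28374521802254754
yaw from y 0.2889142619941132
yaw from y 0.28193009971884786
[0.43495594 0.31155109 0.42003137]
```

Call:
drive_tool(deltas=[{"offset": [-0.31,-0.01,0],"delta_rot": [0,0,0.016],"fingers": 0.3},{"offset": [-0.31,-0.01,-0.3],"delta_rot": [0,0,0.016],"fingers": 0.3},{"offset": [0,0,-0.4],"delta_rot": [0,0,0],"fingers": 0.3},{"offset": [0,0,-0.4],"delta_rot": [0,0,0],"fingers": 0.3},{"offset": [0,0,0],"delta_rot": [0,0,0],"fingers": 0.3}])

```text
time_s: 8.52
eef_pos: [0.4489, 0.3244, 0.1359]
orientation: [-0.148, 0.989, -0.001, -0.004]
wrist_force: [0.0, 0.8, 0.3]
grip_width: 0.0664
```

```bash
python3 snap.py w6 200 460 60 260
```

```text
8.575 [0.4507 0.3253 0.1387]
yaw -2.8442551272392564 z [-0.0026 -0.0015 -1.    ] q [ 0.529 -0.021  1.933 -0.     1.233 -1.339]
scale 2.95
```

View pics/w6c.png

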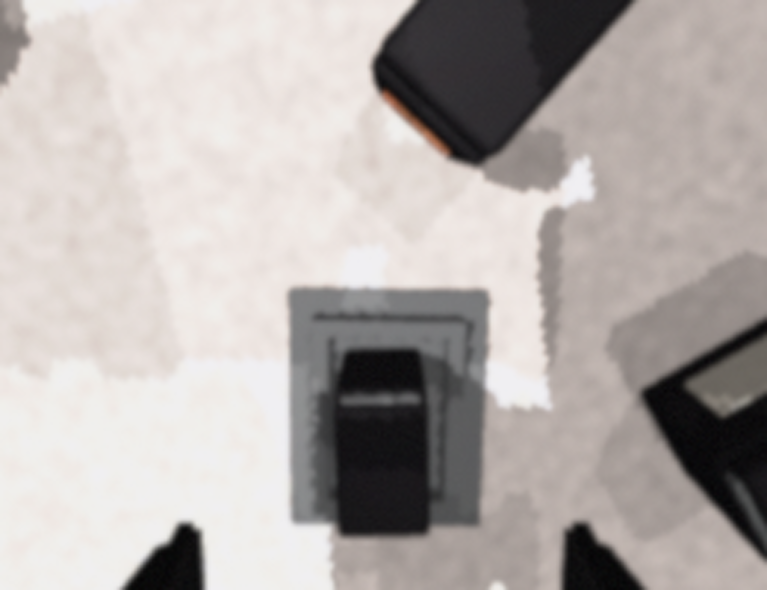

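Call:
drive_tool(deltas=[{"offset": [0,0,-0.4],"delta_rot": [0,0,0],"fingers": 0.3},{"offset": [0,0,-0.4],"delta_rot": [0,0,0],"fingers": 0.3},{"offset": [0,0,-0.19],"delta_rot": [0,0,0],"fingers": 0.3},{"offset": [0,0,0],"delta_rot": [0,0,0],"fingers": 0.3},{"offset": [0,0,0],"delta_rot": [0,0,0],"fingers": 0.5}])

```text
time_s: 9.2
eef_pos: [0.4531, 0.3267, 0.043]
orientation: [-0.148, 0.989, 0.001, 0.002]
wrist_force: [0.5, 0.4, -0.1]
grip_width: 0.0606
```

Call:
drive_tool(deltas=[{"offset": [0,0,0],"delta_rot": [0,0,0],"fingers": 0.9},{"offset": [0,0,0],"delta_rot": [0,0,0],"fingers": 1},{"offset": [0,0,0],"delta_rot": [0,0,0],"fingers": 1},{"offset": [0,0,0],"delta_rot": [0,0,0],"fingers": 1},{"offset": [0,0,0],"delta_rot": [0,0,0],"fingers": 1}])

```text
time_s: 9.82
eef_pos: [0.4515, 0.3258, 0.0408]
orientation: [-0.148, 0.989, -0.0, 0.0]
wrist_force: [0.0, 0.6, 0.8]
grip_width: 0.0237
```

```bash
python3 snap.py w7 200 460 60 260; python3 -c "
from h import *
print(get_obs())"
```

```text
9.875 [0.4515 0.3258 0.0408]
yaw -2.8443831220772204 z [ 1.e-04  0.e+00 -1.e+00] q [ 0.529  0.094  1.995 -0.     1.052 -1.339]
scale 2.95
{'time_s': 9.875, 'qpos': array([ 5.28594227e-01,  9.43855549e-02,  1.99478234e+00, -7.91126638e-06,
        1.05233735e+00, -1.33940771e+00]), 'qd': array([ 0.00031563, -0.00089439, -0.00097537,  0.0006735 , -0.00072224,
        0.00068082]), 'joint_efforts': array([ 2.30454386e-02, -3.48067760e+01, -3.06007719e+01, -5.44869632e-03,
       -3.57312884e-02,  2.64421236e-03]), 'eef_pos': array([0.45153893, 0.32578179, 0.04082019]), 'orientation': array([-1.48058420e-01,  9.88978616e-01,  1.30193170e-05,  4.18602916e-05]), 'wrist_force': array([ 0.5007216 , -0.13440361,  1.53614019]), 'wrist_torque': array([ 0.07209861, -0.06778791, -0.01248522]), 'grip_width': 0.023838791125748476}
```

View pics/w7c.png

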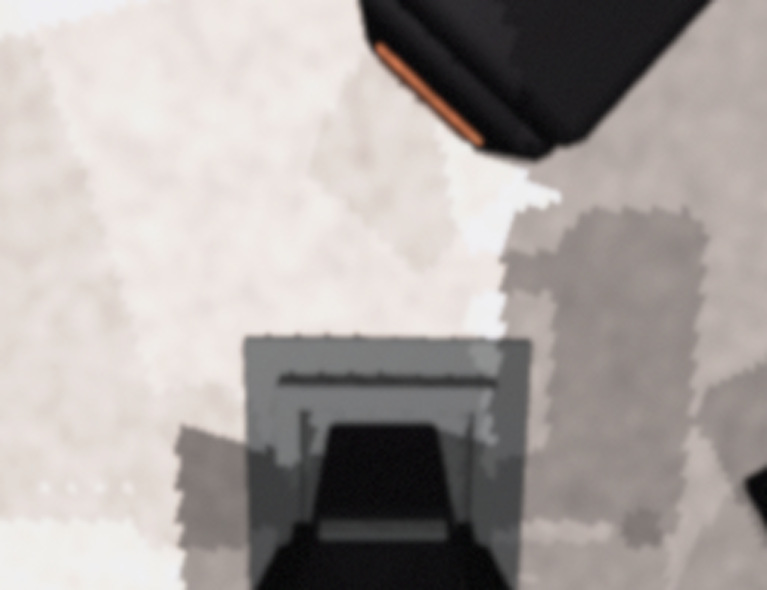

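```bash
python3 - <<'E'
from h import *
import pickle
c=pickle.load(open("w7.pkl","rb")); o=get_obs(); u=np.array([np.cos(.297),np.sin(.297)])
t=o["eef_pos"][:2]
for d in (-.02,-.018,-.016,-.022):
  for z in (.005,.059,.069): print(d,z,proj(c,np.r_[t+u*d,z]).round(1))
E
```

```text
-0.02 0.005 [[329.9 203. ]]
-0.02 0.059 [[330.1 234.3]]
-0.02 0.069 [[330.2 242.4]]
-0.018 0.005 [[329.9 206. ]]
-0.018 0.059 [[330.1 238.1]]
-0.018 0.069 [[330.2 246.4]]
-0.016 0.005 [[329.9 209. ]]
-0.016 0.059 [[330.1 241.9]]
-0.016 0.069 [[330.2 250.4]]
-0.022 0.005 [[329.9 200. ]]
-0.022 0.059 [[330.1 230.4]]
-0.022 0.069 [[330.2 238.3]]
```

Call:
drive_tool(deltas=[{"offset": [0,0,0.2],"delta_rot": [0,0,0],"fingers": 1},{"offset": [0,0,0.5],"delta_rot": [0,0,0],"fingers": 1},{"offset": [0,0,0.5],"delta_rot": [0,0,0],"fingers": 1},{"offset": [0,0,0.5],"delta_rot": [0,0,0],"fingers": 1},{"offset": [0.1,-0.25,0.5],"delta_rot": [0,0,0],"fingers": 1}])

```text
time_s: 10.5
eef_pos: [0.4609, 0.3013, 0.2637]
orientation: [-0.149, 0.989, 0.0, 0.001]
wrist_force: [1.3, -0.4, -0.7]
grip_width: 0.0238
```

Call:
drive_tool(deltas=[{"offset": [0.15,-0.4,0.2],"delta_rot": [0,0,-0.006],"fingers": 1},{"offset": [0.15,-0.4,0],"delta_rot": [0,0,-0.006],"fingers": 1},{"offset": [0.15,-0.4,0],"delta_rot": [0,0,-0.006],"fingers": 1},{"offset": [0.15,-0.4,0],"delta_rot": [0,0,-0.006],"fingers": 1},{"offset": [0.15,-0.4,0],"delta_rot": [0,0,-0.006],"fingers": 1}])

```text
time_s: 11.12
eef_pos: [0.5367, 0.0994, 0.2821]
orientation: [-0.101, 0.995, 0.0, 0.001]
wrist_force: [-0.1, -0.3, -0.7]
grip_width: 0.0239
```

Call:
drive_tool(deltas=[{"offset": [0.15,-0.4,0],"delta_rot": [0,0,0],"fingers": 1},{"offset": [0.15,-0.4,0],"delta_rot": [0,0,0],"fingers": 1},{"offset": [0.15,-0.4,0],"delta_rot": [0,0,0],"fingers": 1},{"offset": [0.12,-0.24,0],"delta_rot": [0,0,0],"fingers": 1},{"offset": [0,0,0],"delta_rot": [0,0,0],"fingers": 1}])

```text
time_s: 11.75
eef_pos: [0.5937, -0.0447, 0.2815]
orientation: [-0.1, 0.995, -0.0, 0.0]
wrist_force: [1.0, -0.0, -0.9]
grip_width: 0.0239
```

Call:
drive_tool(deltas=[{"offset": [0,0,-0.2],"delta_rot": [0,0,0],"fingers": 1},{"offset": [0,0,-0.2],"delta_rot": [0,0,0],"fingers": 1},{"offset": [0,0,0],"delta_rot": [0,0,0],"fingers": 1},{"offset": [0,0,0],"delta_rot": [0,0,0],"fingers": 1},{"offset": [0,0,0],"delta_rot": [0,0,0],"fingers": 1}])

```text
time_s: 12.38
eef_pos: [0.5939, -0.0431, 0.2415]
orientation: [-0.102, 0.995, -0.0, 0.001]
wrist_force: [-0.5, 0.2, -1.0]
grip_width: 0.0241
```

```bash
python3 snap.py w8 200 460 60 260
```

```text
12.425 [ 0.5939 -0.0432  0.2416]
yaw -2.9384017790814565 z [ 1.5e-03 -2.0e-04 -1.0e+00] q [-0.163 -0.012  1.746  0.     1.405 -1.937]
scale 2.95
```

View pics/w8c.png

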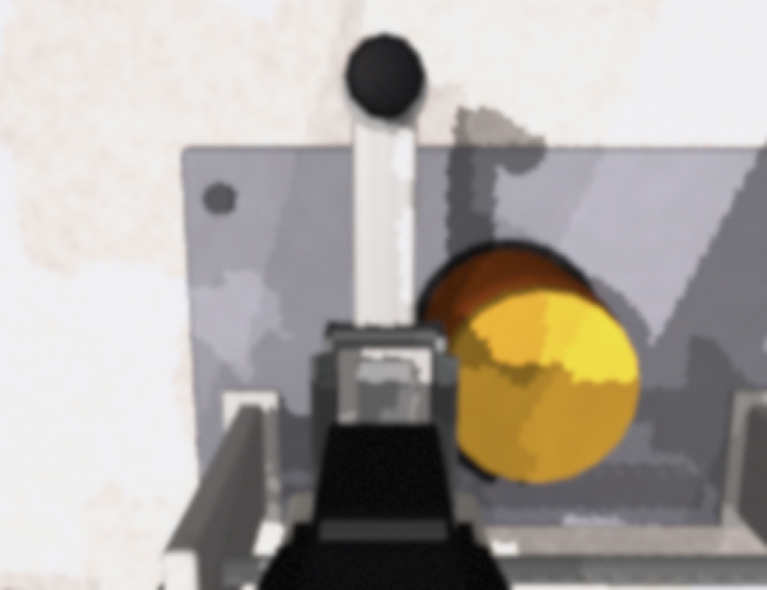

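```bash
python3 - <<'E'
from h import *
import pickle
c=pickle.load(open("w8.pkl","rb")); u=np.array([np.cos(.203),np.sin(.203)]); n=np.array([-u[1],u[0]])
f=lambda a,b:(200+a/2.95,60+b/2.95)
p=atz(c,f(385.5,77),.186)[:2]; print("post",p,"seat",p+.092*u)
for a,b,z in [(385,345,.15),(385,328,.15),(327,425,.205),(440,425,.205)]:
    q=atz(c,f(a,b),z)[:2]; d=q-np.array([.5939,-.0432]); print(a,b,q.round(4),"rel tcp x,y",(d@u).round(4),(d@n).round(4))
E
```

```text
post [ 0.50425471 -0.06103772] seat [ 0.5943656  -0.04248973]
385 345 [ 0.5692 -0.0476] rel tcp x,y -0.0251 0.0007
385 328 [ 0.5647 -0.0485] rel tcp x,y -0.0297 0.0007
327 425 [ 0.5778 -0.0589] rel tcp x,y -0.019 -0.0121
440 425 [ 0.5728 -0.0348] rel tcp x,y -0.019 0.0125
```

Call:
drive_tool(deltas=[{"offset": [0.003,0.006,-0.2],"delta_rot": [0,0,0],"fingers": 1},{"offset": [0,0,-0.2],"delta_rot": [0,0,0],"fingers": 1},{"offset": [0,0,-0.15],"delta_rot": [0,0,0],"fingers": 1},{"offset": [0,0,-0.1],"delta_rot": [0,0,0],"fingers": 1},{"offset": [0,0,0],"delta_rot": [0,0,0],"fingers": 1}])

```text
time_s: 13.05
eef_pos: [0.5931, -0.0426, 0.1742]
orientation: [-0.101, 0.995, 0.0, -0.001]
wrist_force: [-0.5, -0.2, -0.3]
grip_width: 0.0239
```

Call:
drive_tool(deltas=[{"offset": [0,0,-0.05],"delta_rot": [0,0,0],"fingers": 1},{"offset": [0,0,-0.05],"delta_rot": [0,0,0],"fingers": 1},{"offset": [0,0,-0.05],"delta_rot": [0,0,0],"fingers": 1},{"offset": [0,0,0],"delta_rot": [0,0,0],"fingers": 1},{"offset": [0,0,0],"delta_rot": [0,0,0],"fingers": 1}])

```text
time_s: 13.68
eef_pos: [0.5938, -0.0427, 0.1608]
orientation: [-0.101, 0.995, -0.0, 0.0]
wrist_force: [0.1, -0.1, -0.4]
grip_width: 0.0239
```

```bash
python3 snap.py w9 200 460 60 260
```

```text
13.725 [ 0.5939 -0.0427  0.1609]
yaw -2.938620065320284 z [ 3.e-04 -1.e-04 -1.e+00] q [-0.162  0.044  1.828 -0.     1.27  -1.936]
scale 2.95
```

View pics/w9c.png

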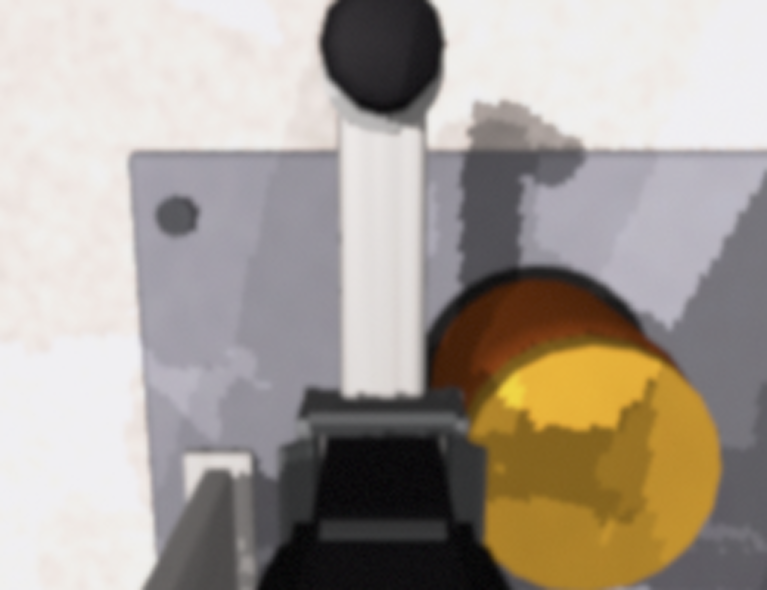

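Call:
drive_tool(deltas=[{"offset": [0,0,-0.02],"delta_rot": [0,0,0],"fingers": 1},{"offset": [0,0,0],"delta_rot": [0,0,0],"fingers": 1},{"offset": [0,0,0],"delta_rot": [0,0,0],"fingers": 0.6},{"offset": [0,0,0],"delta_rot": [0,0,0],"fingers": 0.5},{"offset": [0,0,0],"delta_rot": [0,0,0],"fingers": 0.5}])

```text
time_s: 14.35
eef_pos: [0.5937, -0.0427, 0.1586]
orientation: [-0.101, 0.995, 0.0, -0.0]
wrist_force: [-0.5, 0.5, -0.5]
grip_width: 0.0456
```

Call:
drive_tool(deltas=[{"offset": [0,0,0],"delta_rot": [0,0,0],"fingers": 0.5},{"offset": [0,0,0.2],"delta_rot": [0,0,0],"fingers": 0.5},{"offset": [0,0,0.4],"delta_rot": [0,0,0],"fingers": 0.5},{"offset": [0,0,0.4],"delta_rot": [0,0,0],"fingers": 0.5},{"offset": [0,0,0.4],"delta_rot": [0,0,0],"fingers": 0.5}])

```text
time_s: 14.98
eef_pos: [0.5939, -0.0427, 0.3018]
orientation: [-0.101, 0.995, -0.0, 0.001]
wrist_force: [0.6, 0.1, 0.8]
grip_width: 0.0476
```

```bash
python3 snap.py w10 240 440 90 290
```

```text
15.025 [ 0.5962 -0.0431  0.309 ]
yaw -2.9385854871331425 z [ 0.0121 -0.0021 -0.9999] q [-0.162 -0.041  1.663 -0.     1.507 -1.936]
scale 2.95
```

View pics/w10c.png

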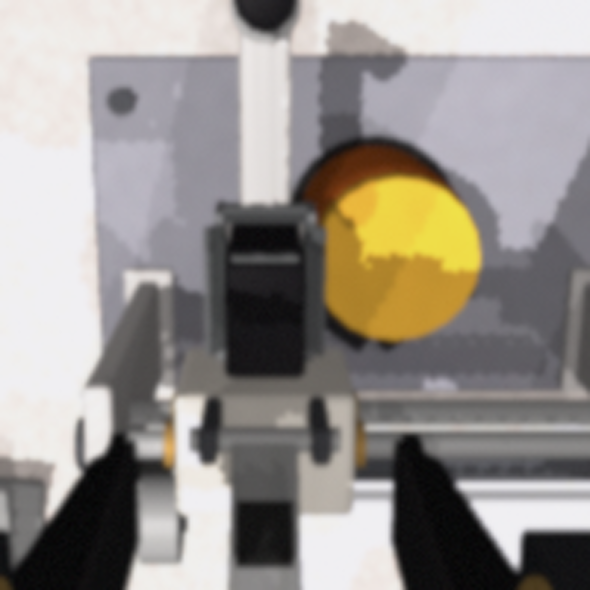

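The cartridge is standing in the pocket and released, with the clamp still open at about 2.15 rad (bar near (341,285) in w4). Next I'll go behind the bar with the fingers shut.

Call:
drive_tool(deltas=[{"offset": [0.2,0.04,0],"delta_rot": [0,0,0],"fingers": 1},{"offset": [0.3,0.06,0],"delta_rot": [0,0,0],"fingers": 1},{"offset": [0.3,0.06,0],"delta_rot": [0,0,0],"fingers": 1},{"offset": [0.23,0.05,0],"delta_rot": [0,0,0],"fingers": 1},{"offset": [0,0,0],"delta_rot": [0,0,0],"fingers": 1}])

```text
time_s: 15.65
eef_pos: [0.6976, -0.0214, 0.299]
orientation: [-0.102, 0.995, -0.0, 0.0]
wrist_force: [-0.6, 0.0, 0.6]
grip_width: 0.0032
```

```bash
python3 snap.py w11 200 460 90 290; python3 - <<'E'
from h import *
im=camera("scene"); cv2.imwrite("pics/s11.png",cv2.resize(im[130:300,200:400,::-1],None,fx=3.5,fy=3.5,interpolation=cv2.INTER_CUBIC))
E
```

```text
15.7 [ 0.6969 -0.0216  0.2991]
yaw -2.9382534588268143 z [ 0.e+00 -2.e-04 -1.e+00] q [-0.108  0.19   1.436 -0.     1.515 -1.882]
scale 2.95
```

View pics/w11c.png

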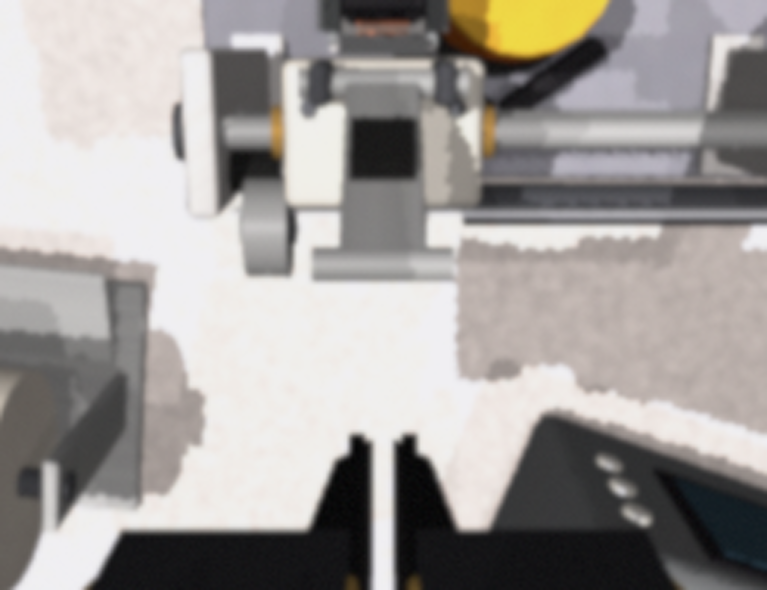

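View pics/s11.png

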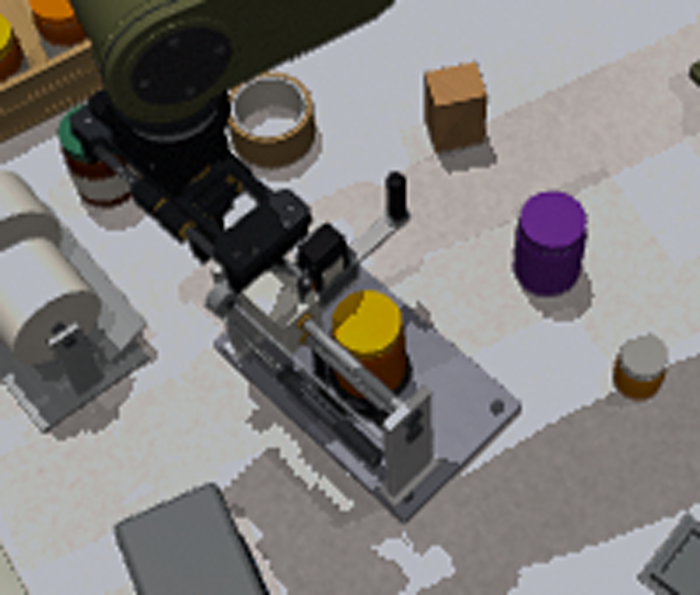

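```bash
python3 - <<'E'
from h import *
import pickle
c=pickle.load(open("w11.pkl","rb")); u=np.array([np.cos(.203),np.sin(.203)]);h=np.array([.5944,-.0428])+.036*u
for th in (2.0,2.1,2.2,2.3,2.4): print(th,proj(c,np.r_[h-u*.07*np.cos(th),.19+.07*np.sin(th)]).round(1))
E
```

```text
2.0 [[329.6 168.8]]
2.1 [[329.6 177.2]]
2.2 [[329.6 184.5]]
2.3 [[329.6 190.7]]
2.4 [[329.6 195.7]]
```

Call:
drive_tool(deltas=[{"offset": [0,0,-0.3],"delta_rot": [0,0,0],"fingers": 1},{"offset": [0,0,-0.31],"delta_rot": [0,0,0],"fingers": 1},{"offset": [0,0,0],"delta_rot": [0,0,0],"fingers": 1},{"offset": [-0.1,-0.02,0],"delta_rot": [0,0,0],"fingers": 1},{"offset": [-0.1,-0.02,0],"delta_rot": [0,0,0],"fingers": 1}])

```text
time_s: 16.38
eef_pos: [0.6783, -0.0258, 0.2412]
orientation: [-0.101, 0.995, -0.0, 0.004]
wrist_force: [7.8, 0.5, 5.8]
grip_width: 0.0007
```

Call:
drive_tool(deltas=[{"offset": [-0.1,-0.02,0],"delta_rot": [0,0,0],"fingers": 1},{"offset": [-0.1,-0.02,0],"delta_rot": [0,0,0],"fingers": 1},{"offset": [-0.1,-0.02,0],"delta_rot": [0,0,0],"fingers": 1},{"offset": [-0.1,-0.02,0],"delta_rot": [0,0,0],"fingers": 1},{"offset": [-0.1,-0.02,0],"delta_rot": [0,0,0],"fingers": 1}])

```text
time_s: 17.0
eef_pos: [0.6262, -0.0358, 0.237]
orientation: [-0.101, 0.995, 0.0, 0.0]
wrist_force: [4.8, 0.6, -0.9]
grip_width: 0.0004
```

```bash
python3 snap.py w12 200 460 90 290
```

```text
17.05 [ 0.625  -0.0359  0.2368]
yaw -2.938838581431483 z [-1.6e-03  1.0e-04 -1.0e+00] q [-0.143  0.06   1.681 -0.     1.402 -1.917]
scale 2.95
```

View pics/w12c.png

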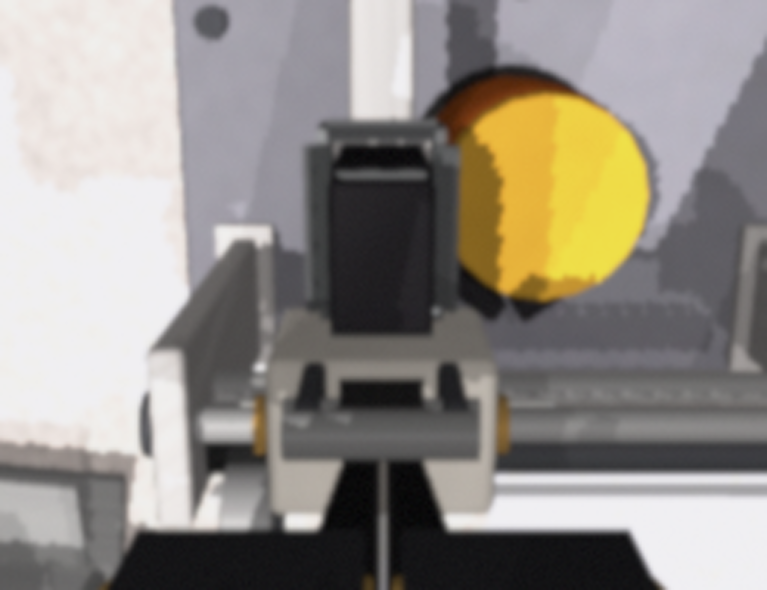

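Call:
drive_tool(deltas=[{"offset": [-0.1,-0.02,0],"delta_rot": [0,0,0],"fingers": 1},{"offset": [-0.1,-0.02,0],"delta_rot": [0,0,0],"fingers": 1},{"offset": [-0.1,-0.02,0],"delta_rot": [0,0,0],"fingers": 1},{"offset": [0,0,0],"delta_rot": [0,0,0],"fingers": 1},{"offset": [0,0,0],"delta_rot": [0,0,0],"fingers": 1}])

```text
time_s: 17.68
eef_pos: [0.5958, -0.0418, 0.2372]
orientation: [-0.101, 0.995, -0.0, -0.001]
wrist_force: [-0.5, 0.7, 0.0]
grip_width: 0.0005
```

```bash
python3 snap.py w13 200 460 90 290
```

```text
17.725 [ 0.596  -0.0418  0.2373]
yaw -2.938633131104299 z [-2.5e-03 -3.0e-04 -1.0e+00] q [-1.600e-01 -3.000e-03  1.744e+00 -1.000e-03  1.402e+00 -1.933e+00]
scale 2.95
```

View pics/w13c.png

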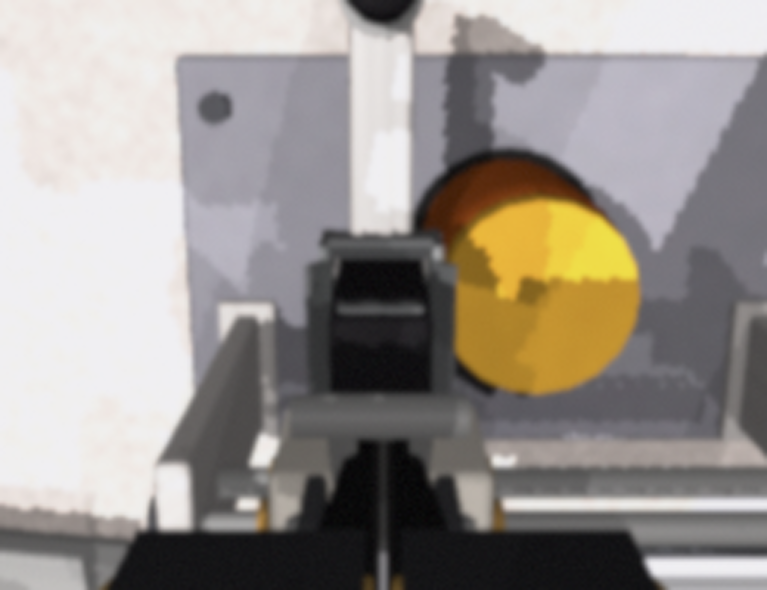

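```bash
python3 - <<'E'
from h import *
import pickle
c=pickle.load(open("w13.pkl","rb")); u=np.array([np.cos(.203),np.sin(.203)]);h=np.array([.5944,-.0428])+.036*u
for th in (.6,.7,.8,.9,1.0,1.1,1.2): print(th,proj(c,np.r_[h-u*.07*np.cos(th),.19+.07*np.sin(th)]).round(1),36-70*np.cos(th),190+70*np.sin(th))
E
```

```text
0.6 [[328.8 211.3]] -21.773493043677483 229.52497313765247
0.7 [[328.8 221.8]] -17.538953109914196 235.09523810663836
0.8 [[328.8 233.5]] -12.769469654301574 240.2149263629666
0.9 [[328.8 246.1]] -7.51269777894651 244.83288367392385
1.0 [[328.8 259.4]] -1.8211614107697827 248.90296893655275
1.1 [[328.8 273.2]] 4.2482715002095865 252.38451520430047
1.2 [[328.8 287.2]] 10.634957186632846 255.24273601770585
```

Call:
drive_tool(deltas=[{"offset": [0.08,0.016,0],"delta_rot": [0,0,0],"fingers": 1},{"offset": [0,0,0.28],"delta_rot": [0,0,0],"fingers": 1},{"offset": [-0.15,-0.03,0],"delta_rot": [0,0,0],"fingers": 1},{"offset": [-0.11,-0.022,0],"delta_rot": [0,0,0],"fingers": 1},{"offset": [0,0,0],"delta_rot": [0,0,0],"fingers": 1}])

```text
time_s: 18.35
eef_pos: [0.5774, -0.0454, 0.2645]
orientation: [-0.101, 0.995, 0.0, -0.001]
wrist_force: [0.6, -0.9, 1.2]
grip_width: 0.0005
```

Call:
drive_tool(deltas=[{"offset": [0,0,-0.12],"delta_rot": [0,0,0],"fingers": 1},{"offset": [0,0,-0.1],"delta_rot": [0,0,0],"fingers": 1},{"offset": [-0.04,-0.008,-0.11],"delta_rot": [0,0,0],"fingers": 1},{"offset": [-0.05,-0.01,-0.12],"delta_rot": [0,0,0],"fingers": 1},{"offset": [0,0,0],"delta_rot": [0,0,0],"fingers": 1}])

```text
time_s: 18.98
eef_pos: [0.569, -0.0471, 0.219]
orientation: [-0.101, 0.995, 0.0, -0.001]
wrist_force: [-1.0, 0.5, 0.1]
grip_width: 0.0003
```

```bash
python3 snap.py w14 200 460 90 290
```

```text
19.025 [ 0.5695 -0.0469  0.2195]
yaw -2.9387909426892214 z [-1.2e-03  6.0e-04 -1.0e+00] q [-0.176 -0.051  1.822  0.     1.372 -1.95 ]
scale 2.95
```

View pics/w14c.png

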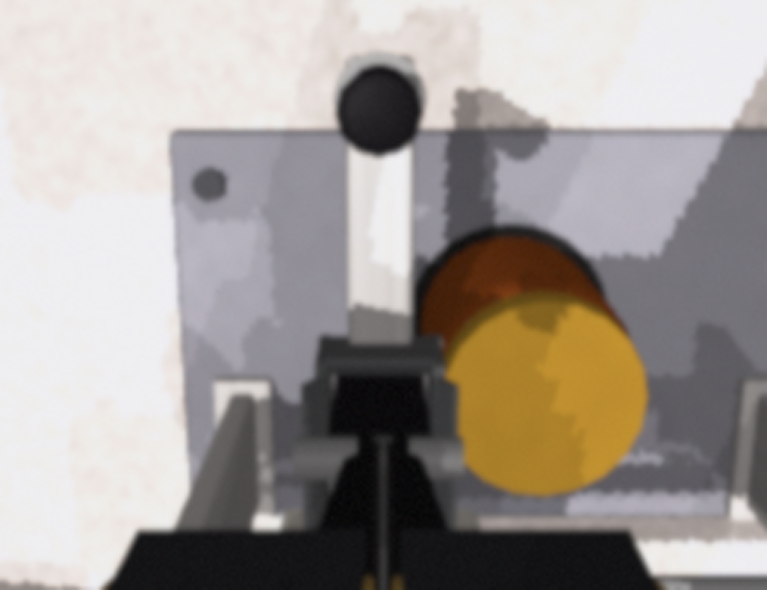

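Call:
drive_tool(deltas=[{"offset": [-0.02,-0.004,-0.07],"delta_rot": [0,0,0],"fingers": 1},{"offset": [-0.02,-0.004,-0.07],"delta_rot": [0,0,0],"fingers": 1},{"offset": [-0.01,-0.002,-0.06],"delta_rot": [0,0,0],"fingers": 1},{"offset": [0,0,-0.04],"delta_rot": [0,0,0],"fingers": 1},{"offset": [0,0,0],"delta_rot": [0,0,0],"fingers": 1}])

```text
time_s: 19.65
eef_pos: [0.5646, -0.048, 0.196]
orientation: [-0.101, 0.995, 0.0, -0.0]
wrist_force: [-0.5, -0.6, 0.8]
grip_width: 0.0006
```

```bash
python3 snap.py w15 200 460 90 290
```

```text
19.7 [ 0.5647 -0.0479  0.196 ]
yaw -2.938648710711947 z [-2.e-04  4.e-04 -1.e+00] q [-0.18  -0.047  1.858  0.     1.331 -1.953]
scale 2.95
```

View pics/w15c.png

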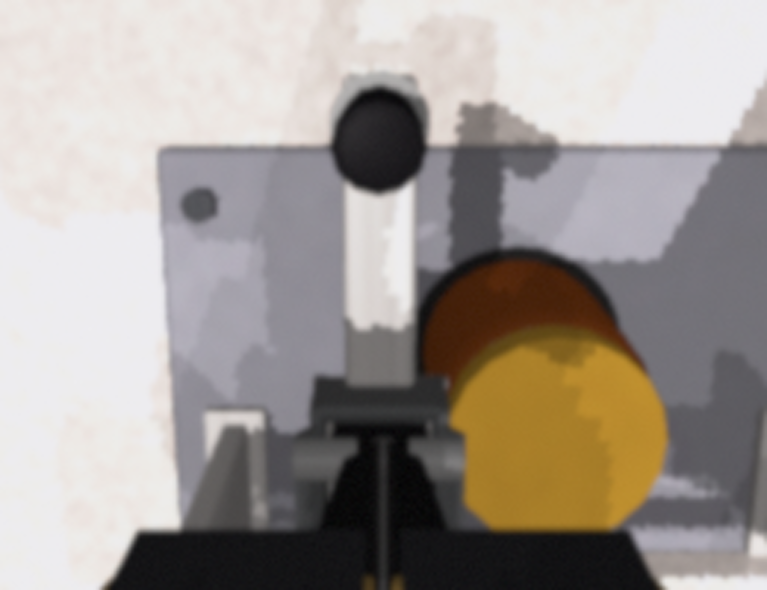

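```bash
python3 - <<'E'
from h import *
import pickle
c=pickle.load(open("w15.pkl","rb")); u=np.array([np.cos(.203),np.sin(.203)]);n=np.array([-u[1],u[0]]);h=np.array([.5944,-.0428])+.036*u
for th in (0,.1,.2,.3,.4,.5):
  print(th,[proj(c,np.r_[h-u*.07*np.cos(th)+n*y,.19+.07*np.sin(th)]).round(1).tolist() for y in(-.016,0,.016)])
o=get_obs(); print(o["wrist_force"],o["joint_efforts"].round(2))
print([(200+a/2.95,90+b/2.95) for a,b in ((294,458),(464,458))])
t=o["eef_pos"]; print("tip front",proj(c,np.r_[t[:2]-.01*u,t[2]]), (t[:2]-np.array([.5944,-.0428]))@u)
E
```

```text
0 [[[300.2, 245.2]], [[328.4, 245.1]], [[356.6, 245.1]]]
0.1 [[[299.1, 250.9]], [[328.4, 250.8]], [[357.6, 250.8]]]
0.2 [[[298.1, 258.1]], [[328.3, 258.1]], [[358.6, 258.1]]]
0.3 [[[297.0, 267.0]], [[328.3, 267.0]], [[359.6, 267.0]]]
0.4 [[[295.9, 277.6]], [[328.3, 277.6]], [[360.7, 277.5]]]
0.5 [[[294.8, 289.8]], [[328.3, 289.7]], [[361.7, 289.7]]]
[-0.00164172  0.316413    0.66594067] [ -0.05 -33.52 -35.61  -0.09   0.1   -0.  ]
[(299.66101694915255, 245.25423728813558), (357.2881355932203, 245.25423728813558)]
tip front [[330.12748638 239.17001059]] -0.030108674495596406
```

Call:
drive_tool(deltas=[{"offset": [0,0,-0.03],"delta_rot": [0,0,0],"fingers": 1},{"offset": [0,0,-0.03],"delta_rot": [0,0,0],"fingers": 1},{"offset": [0,0,0],"delta_rot": [0,0,0],"fingers": 1},{"offset": [0,0,0],"delta_rot": [0,0,0],"fingers": 1},{"offset": [0,0,0],"delta_rot": [0,0,0],"fingers": 1}])

```text
time_s: 20.32
eef_pos: [0.5651, -0.048, 0.1947]
orientation: [-0.101, 0.995, -0.0, 0.001]
wrist_force: [-8.0, 1.3, 15.7]
grip_width: 0.0003
```

Call:
drive_tool(deltas=[{"offset": [0,0,0.06],"delta_rot": [0,0,0],"fingers": 1},{"offset": [0,0,0.25],"delta_rot": [0,0,0],"fingers": 1},{"offset": [0,0,0.35],"delta_rot": [0,0,0],"fingers": 0.6},{"offset": [0,0,0.35],"delta_rot": [0,0,0],"fingers": 0.5},{"offset": [0,0,0],"delta_rot": [0,0,0],"fingers": 0.5}])

```text
time_s: 20.95
eef_pos: [0.5664, -0.0483, 0.2949]
orientation: [-0.101, 0.995, -0.001, 0.003]
wrist_force: [0.4, 1.1, 0.0]
grip_width: 0.0249
```

```bash
python3 snap.py w16 200 460 90 290
```

```text
21.0 [ 0.5654 -0.0481  0.2924]
yaw -2.938521966801713 z [ 2.4e-03 -3.0e-04 -1.0e+00] q [-0.18  -0.097  1.744  0.     1.492 -1.953]
scale 2.95
```

View pics/w16c.png

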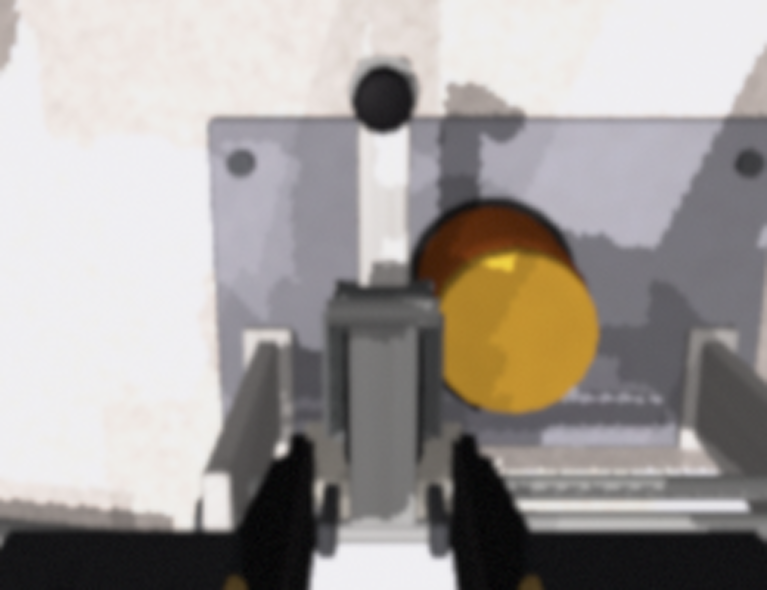

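```bash
python3 - <<'E'
from h import *
import pickle
c=pickle.load(open("w16.pkl","rb")); u=np.array([np.cos(.203),np.sin(.203)]);n=np.array([-u[1],u[0]]);h=np.array([.5944,-.0428])+.036*u
for th in (0,.05,.1,.2): print(th,[proj(c,np.r_[h-u*.07*np.cos(th)+n*y,.19+.07*np.sin(th)]).round(1).tolist() for y in(-.016,0,.016)])
f=lambda a,b:(200+a/2.95,90+b/2.95)
print(f(328,310),f(440,310)); print("post",atz(c,f(384,98),.186))
E
```

```text
0 [[[310.7, 195.7]], [[329.6, 195.7]], [[348.5, 195.8]]]
0.05 [[[310.5, 197.0]], [[329.6, 197.0]], [[348.7, 197.0]]]
0.1 [[[310.3, 198.4]], [[329.6, 198.4]], [[348.9, 198.4]]]
0.2 [[[309.8, 202.0]], [[329.6, 202.0]], [[349.4, 202.0]]]
(311.18644067796606, 195.08474576271186) (349.1525423728814, 195.08474576271186)
post [ 0.50259247 -0.0612323   0.186     ]
```

Call:
drive_tool(deltas=[{"offset": [-0.12,-0.026,0],"delta_rot": [0,0,-0.0556],"fingers": 0.64},{"offset": [-0.12,-0.026,0],"delta_rot": [0,0,-0.0556],"fingers": 0.64},{"offset": [-0.12,-0.026,0],"delta_rot": [0,0,-0.0556],"fingers": 0.64},{"offset": [-0.12,-0.026,0],"delta_rot": [0,0,-0.0556],"fingers": 0.64},{"offset": [-0.12,-0.026,0],"delta_rot": [0,0,-0.0556],"fingers": 0.64}])

```text
time_s: 21.62
eef_pos: [0.5036, -0.0609, 0.2888]
orientation: [0.332, 0.943, -0.0, -0.002]
wrist_force: [0.0, 0.9, -0.0]
grip_width: 0.0343
```

Call:
drive_tool(deltas=[{"offset": [0,0,0],"delta_rot": [0,0,-0.0556],"fingers": 0.64},{"offset": [0,0,0],"delta_rot": [0,0,-0.0556],"fingers": 0.64},{"offset": [0,0,-0.2],"delta_rot": [0,0,-0.0556],"fingers": 0.64},{"offset": [0,0,-0.3],"delta_rot": [0,0,-0.0552],"fingers": 0.64},{"offset": [0,0,0],"delta_rot": [0,0,0],"fingers": 0.64}])

```text
time_s: 22.25
eef_pos: [0.5023, -0.0605, 0.2366]
orientation: [0.631, 0.776, -0.002, -0.004]
wrist_force: [-0.2, -0.2, -0.3]
grip_width: 0.0342
```

```bash
python3 snap.py w17 200 460 90 290
```

```text
22.3 [ 0.5034 -0.0607  0.239 ]
yaw 1.7766758752859853 z [-0.0049  0.0012 -1.    ] q [-0.226 -0.209  1.932  0.     1.424 -0.432]
scale 2.95
```

View pics/w17c.png

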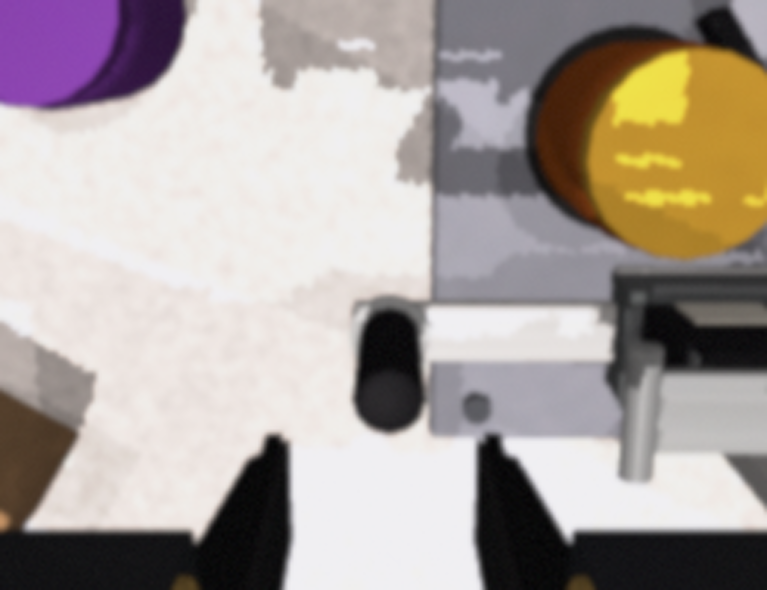

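```bash
python3 - <<'E'
from h import *
import pickle
c=pickle.load(open("w17.pkl","rb")); print(atz(c,(200+389/2.95,90+400/2.95),.186)); print(get_obs()["eef_pos"])
E
```

```text
[ 0.50381996 -0.06096173  0.186     ]
[ 0.50343911 -0.06073567  0.23896832]
```

Call:
drive_tool(deltas=[{"offset": [0.007,0,-0.3],"delta_rot": [0,0,0],"fingers": 0.64},{"offset": [0,0,-0.3],"delta_rot": [0,0,0],"fingers": 0.64},{"offset": [0,0,-0.3],"delta_rot": [0,0,0],"fingers": 0.64},{"offset": [0,0,-0.04],"delta_rot": [0,0,0],"fingers": 0.64},{"offset": [0,0,0],"delta_rot": [0,0,0],"fingers": 0.64}])

```text
time_s: 22.92
eef_pos: [0.5062, -0.0612, 0.1489]
orientation: [0.631, 0.775, 0.0, 0.001]
wrist_force: [-0.2, 1.2, -0.6]
grip_width: 0.0343
```

Call:
drive_tool(deltas=[{"offset": [0,0,0],"delta_rot": [0,0,0],"fingers": 1},{"offset": [0,0,0],"delta_rot": [0,0,0],"fingers": 1},{"offset": [0,0,0],"delta_rot": [0,0,0],"fingers": 1},{"offset": [0,0,0],"delta_rot": [0,0,0],"fingers": 1},{"offset": [0,0,0],"delta_rot": [0,0,0],"fingers": 1}])

```text
time_s: 23.55
eef_pos: [0.5036, -0.0619, 0.1492]
orientation: [0.632, 0.775, -0.002, -0.001]
wrist_force: [-10.8, -1.9, 8.3]
grip_width: 0.0178
```

```bash
python3 snap.py w18 150 500 60 290
```

```text
23.6 [ 0.5036 -0.0619  0.1492]
yaw 1.7742861950104505 z [-0.005  -0.0018 -1.    ] q [-0.226 -0.142  2.027 -0.003  1.261 -0.429]
scale 2.257142857142857
```

View pics/w18c.png

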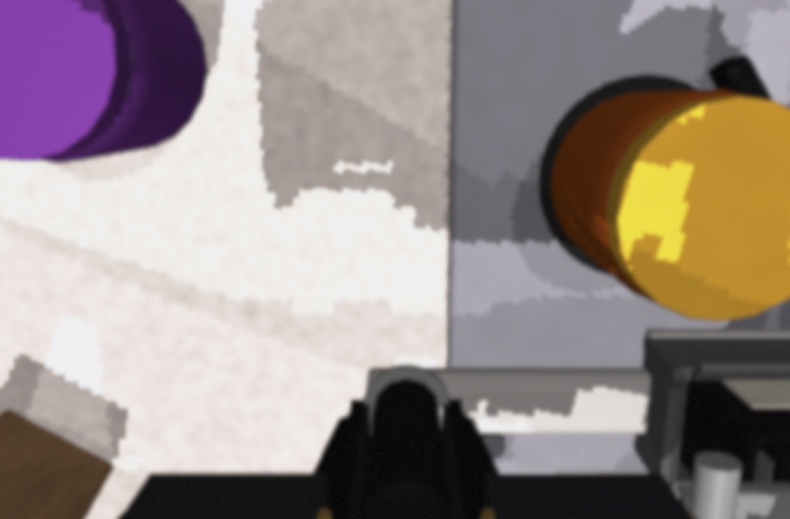

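Call:
drive_tool(deltas=[{"offset": [-0.03,0.05,0.01],"delta_rot": [0,0,0],"fingers": 1},{"offset": [-0.02,0.1,0.01],"delta_rot": [0,0,0],"fingers": 1},{"offset": [-0.03,0.13,0],"delta_rot": [0,0,0],"fingers": 1},{"offset": [-0.03,0.14,0],"delta_rot": [0,0,0],"fingers": 1},{"offset": [-0.03,0.14,0],"delta_rot": [0,0,0],"fingers": 1}])

```text
time_s: 24.22
eef_pos: [0.4922, -0.0059, 0.1493]
orientation: [0.632, 0.775, -0.0, 0.002]
wrist_force: [6.2, -5.8, -6.3]
grip_width: 0.0175
```

Call:
drive_tool(deltas=[{"offset": [-0.03,0.14,0],"delta_rot": [0,0,0],"fingers": 1},{"offset": [-0.03,0.14,0],"delta_rot": [0,0,0],"fingers": 1},{"offset": [-0.01,0.08,0],"delta_rot": [0,0,0],"fingers": 1},{"offset": [0,0,0],"delta_rot": [0,0,0],"fingers": 1},{"offset": [0,0,0],"delta_rot": [0,0,0],"fingers": 1}])

```text
time_s: 24.85
eef_pos: [0.4849, 0.0296, 0.1493]
orientation: [0.632, 0.775, -0.001, 0.002]
wrist_force: [4.0, -7.6, -5.8]
grip_width: 0.0175
```

```bash
python3 snap.py w19 150 500 60 290; python3 - <<'E'
from h import *
o=get_obs(); d=o["eef_pos"][:2]-np.array([.5036,-.0619]); u=np.array([np.cos(.203),np.sin(.203)]); n=np.array([-u[1],u[0]]); print("moved x,y",d@u,d@n,o["wrist_force"])
E
```

```text
24.9 [0.4849 0.0296 0.1493]
yaw 1.774334408949113 z [ 0.0014 -0.0036 -1.    ] q [-0.048 -0.199  2.076 -0.004  1.263 -0.25 ]
scale 2.257142857142857
moved x,y 0.00011631409268616193 0.09334383370329977 [ 3.99364903 -6.98702492 -5.42959044]
```

View pics/w19c.png

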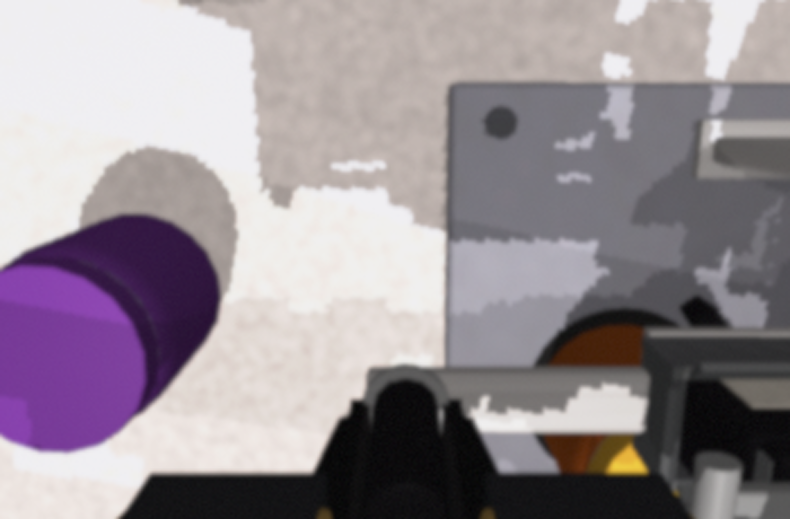

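Call:
drive_tool(deltas=[{"offset": [0,0.04,-0.01],"delta_rot": [0,0,0],"fingers": 1},{"offset": [0,0.04,0],"delta_rot": [0,0,0],"fingers": 1},{"offset": [0,0.03,0],"delta_rot": [0,0,0],"fingers": 1},{"offset": [0,0,0],"delta_rot": [0,0,0],"fingers": 1},{"offset": [0,0,0],"delta_rot": [0,0,0],"fingers": 1}])

```text
time_s: 25.52
eef_pos: [0.4833, 0.0371, 0.1492]
orientation: [0.632, 0.775, -0.006, 0.002]
wrist_force: [-6.5, -18.1, 2.8]
grip_width: 0.0174
```

```bash
python3 - <<'E'
from h import *
o=get_obs(); d=o["eef_pos"][:2]-np.array([.5036,-.0619]); u=np.array([np.cos(.203),np.sin(.203)]); n=np.array([-u[1],u[0]]); print("moved x,y",d@u,d@n,o["wrist_force"],o["wrist_force"][:2]@u,o["wrist_force"][:2]@n)
E
```

```text
moved x,y 5.5985795427763424e-05 0.10110095350947956 [ -6.4749031  -18.13788408   2.79588133] -9.998702473956909 -16.460047326721874
```

Call:
drive_tool(deltas=[{"offset": [-0.018,-0.006,0],"delta_rot": [0,0,0],"fingers": 1},{"offset": [0,0,0],"delta_rot": [0,0,0],"fingers": 1},{"offset": [0,0,0],"delta_rot": [0,0,0],"fingers": 1},{"offset": [0,0,0],"delta_rot": [0,0,0],"fingers": 1},{"offset": [0,0,0],"delta_rot": [0,0,0],"fingers": 1}])

```text
time_s: 26.15
eef_pos: [0.4833, 0.0372, 0.1492]
orientation: [0.632, 0.775, -0.003, 0.004]
wrist_force: [1.4, -16.9, -1.2]
grip_width: 0.0177
```

```bash
python3 - <<'E'
from h import *
o=get_obs(); d=o["eef_pos"][:2]-np.array([.5036,-.0619]); u=np.array([np.cos(.203),np.sin(.203)]); n=np.array([-u[1],u[0]]); print("moved x,y",d@u,d@n,o["wrist_force"],o["wrist_force"][:2]@u,o["wrist_force"][:2]@n)
E
```

```text
moved x,y 0.00013546739133364023 0.10112820769305829 [  1.39668767 -16.93263879  -1.18654162] -2.0457578388191835 -16.866530991272207
```

Call:
drive_tool(deltas=[{"offset": [0,0,0],"delta_rot": [0,0,0],"fingers": 0.6},{"offset": [0,0,0],"delta_rot": [0,0,0],"fingers": 0.6},{"offset": [0,0,0],"delta_rot": [0,0,0],"fingers": 0.6},{"offset": [0,0,0],"delta_rot": [0,0,0],"fingers": 0.6},{"offset": [0,0,0],"delta_rot": [0,0,0],"fingers": 0.6}])

```text
time_s: 26.78
eef_pos: [0.4826, 0.0415, 0.1487]
orientation: [0.632, 0.775, 0.0, -0.0]
wrist_force: [-0.4, 0.8, 1.2]
grip_width: 0.0379
```

Call:
drive_tool(deltas=[{"offset": [0,0.1,0.3],"delta_rot": [0,0,0],"fingers": 0.6},{"offset": [0,0.1,0.4],"delta_rot": [0,0,0],"fingers": 0.6},{"offset": [0,0,0.4],"delta_rot": [0,0,0],"fingers": 0.6},{"offset": [0,-0.2,0.3],"delta_rot": [0,0,0],"fingers": 0.6},{"offset": [0,0,0],"delta_rot": [0,0,0],"fingers": 0.6}])

```text
time_s: 27.4
eef_pos: [0.4841, 0.0409, 0.2918]
orientation: [0.632, 0.775, 0.002, 0.002]
wrist_force: [0.4, 0.3, -0.8]
grip_width: 0.0378
```

```bash
python3 snap.py w20; python3 - <<'E'
from h import *
im=camera("scene"); cv2.imwrite("pics/s20.png",cv2.resize(im[130:300,200:400,::-1],None,fx=3.5,fy=3.5,interpolation=cv2.INTER_CUBIC))
im=camera("top"); cv2.imwrite("pics/t20.png",im[:,:,::-1]);
E
```

```text
27.45 [0.4831 0.0413 0.2894]
yaw 1.7729003468926408 z [ 2.1e-03  3.0e-04 -1.0e+00] q [-0.026 -0.288  1.913  0.     1.515 -0.228]
scale 1.234375
```

View pics/w20c.png

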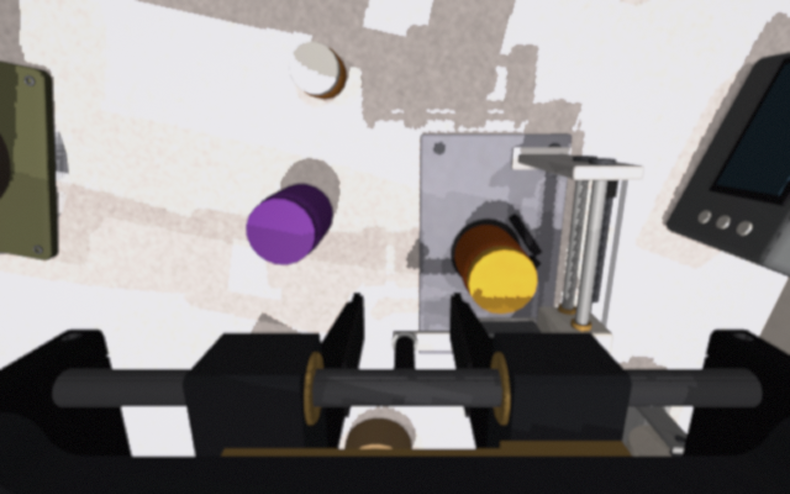

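View pics/s20.png

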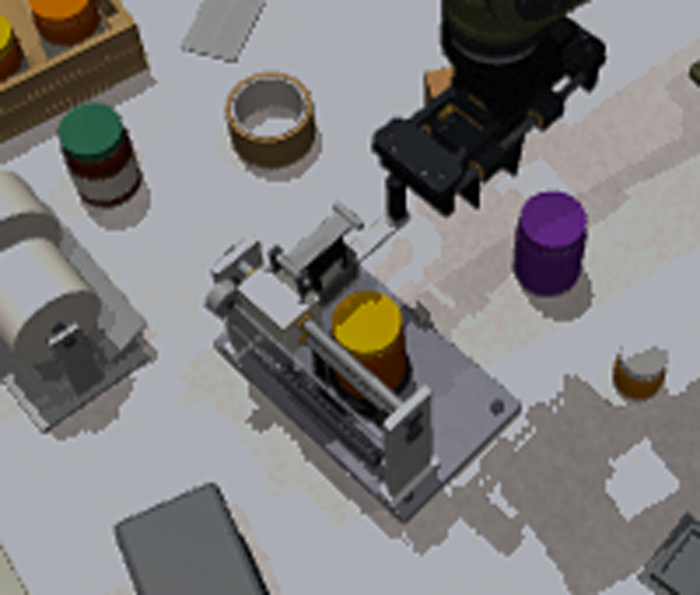

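Call:
drive_tool(deltas=[{"offset": [0.1,-0.4,0.2],"delta_rot": [0,0,0],"fingers": 0.6},{"offset": [0.1,-0.4,0.1],"delta_rot": [0,0,0],"fingers": 0.6},{"offset": [0.1,-0.4,0],"delta_rot": [0,0,0],"fingers": 0.6},{"offset": [0.1,-0.4,0],"delta_rot": [0,0,0],"fingers": 0.6},{"offset": [0,0,0],"delta_rot": [0,0,0],"fingers": 0.6}])

```text
time_s: 28.18
eef_pos: [0.5223, -0.12, 0.3159]
orientation: [0.633, 0.774, -0.001, -0.002]
wrist_force: [-0.0, -0.0, 0.2]
grip_width: 0.0379
```

Call:
drive_tool(deltas=[{"offset": [0,0,0],"delta_rot": [0,0,0],"fingers": 0.6},{"offset": [0,0,0],"delta_rot": [0,0,0],"fingers": 0.6},{"offset": [0,0,0],"delta_rot": [0,0,0],"fingers": 0.6},{"offset": [0,0,0],"delta_rot": [0,0,0],"fingers": 0.6},{"offset": [0,0,0],"delta_rot": [0,0,0],"fingers": 0.6}])

```text
time_s: 28.8
eef_pos: [0.5227, -0.1184, 0.3188]
orientation: [0.632, 0.775, 0.0, 0.0]
wrist_force: [0.2, 0.8, -1.0]
grip_width: 0.0381
```

```bash
python3 snap.py w21 240 500 50 250; python3 - <<'E'
from h import *
import pickle
c=pickle.load(open("w21.pkl","rb")); u=np.array([np.cos(.203),np.sin(.203)]);n=np.array([-u[1],u[0]]);s=np.array([.5944,-.0428]);h=s+.036*u
for nm,th in (("0",0),(".06",.06),(".15",.15)): print(nm,[((proj(c,np.r_[h-u*.07*np.cos(th)+n*y,.19+.07*np.sin(th)])[0]-[240,50])*2.95).round(0) for y in(-.016,0,.016)])
print("post",((proj(c,np.r_[s-.092*u,.186])[0]-[240,50])*2.95).round(0))
E
```

```text
28.85 [ 0.5227 -0.1185  0.3188]
yaw 1.7740531577660263 z [ 3.e-04 -1.e-04 -1.e+00] q [-0.323 -0.175  1.771  0.     1.545 -0.526]
scale 2.95
0 [array([435., 288.]), array([438., 234.]), array([441., 177.])]
.06 [array([438., 290.]), array([441., 235.]), array([443., 177.])]
.15 [array([444., 293.]), array([447., 236.]), array([450., 178.])]
post [242. 233.]
```

View pics/w21c.png

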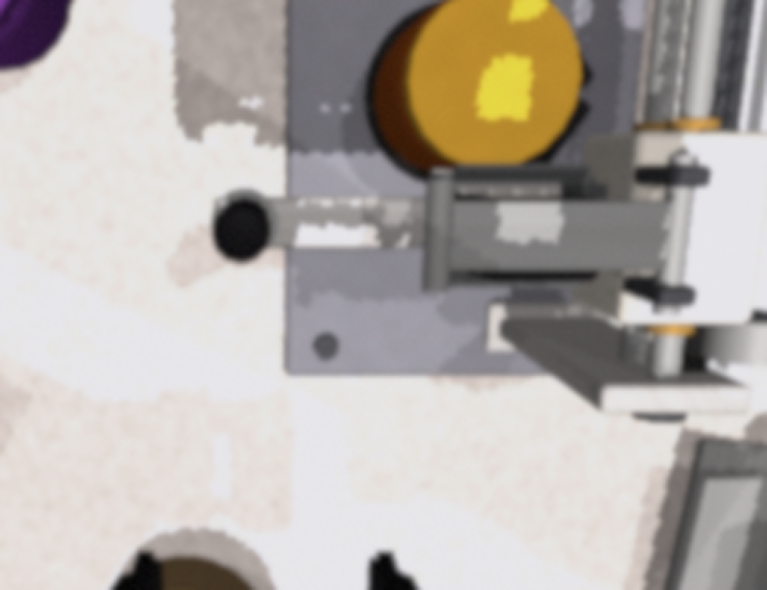

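View pics/t20.png

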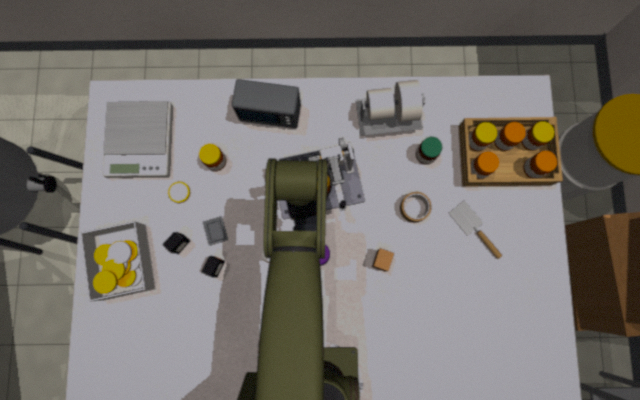

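The post is at (243,230), where home predicts (242,233). The bar centre is at (437,230), where shut predicts (438,234). The bystanders haven't moved and the gripper is clear, so I'm handing in.

```bash
python3 -c "
from station import *
print(hand_in()); print(get_obs()['time_s'])"
```

```text
the job is handed in; nothing more can be done
None
the job is handed in; nothing more can be done
```

The job is done and handed in at about 29 s; the hand-in gives no verdict.

- **Cartridge:** I took the smallest of the three, the one in the dock, and set it upright in the cradle with its contacts towards the rods. I released it while the clamp was still open, at about 2.13 rad.
- **Clamp:** I swung it over from behind and pressed it to its stop. The fingertip ended at z = 0.1947 m with about 16 N, and the expected bar top is 0.195 m.
- **Carriage:** I gripped the handle post across the stroke and drew it 101 mm to the end stop, where the pull rose to about 17 N. Then I opened the fingers and it returned home by itself.

**Last checks, all by camera:**
- The post is within about 1 mm of its home position.
- The clamp bar matches an angle of 0 rad to within about a pixel.
- The nest jar stands upright. The top view shows no bystander moved; the nest jar and purple jar were partly hidden by the arm there, so I judged them from the other views.
- The gripper touched nothing: it was clear of everything and the wrist force was about 1 N.

**Disagreements and limits:**
- The base plate's front edge measured about 5 mm off from a plate centred on the coder's origin. I took the cradle position from the handle post and clamp hinge instead, which agreed within 1–2 mm.
- I could not read the return speed or the exact seated height of the cartridge directly. I inferred them from the final positions and the shut clamp.

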